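# Bolt the glue chest shut

## Robot

A 7-joint arm with a two-finger parallel gripper is mounted at the origin on a cart in front of the work surface, level with it; the furniture and walls round the work are solid. World frame = base frame: x ahead of the robot, y to its left, z up, the work surface at z = 0. Lengths are in m, angles in degrees, forces in N, time in s.
With the tool pointing down it reaches from about 0.425 to 0.8 m from the base axis. Payload 8.3 kg.
Tool frame: the origin (TCP) lies at the very end of the fingers, on their centre line; the grasp point (between the pads) lies robot.grip_depth behind it (robot.grip_depth is the distance from the TCP to the grasp point, in m); y points along the fingers, x is the direction in which the jaws open and shut, and the axes are right-handed (so a half turn about y gives the same grasp; the last joint's range is limited). The gripper opens to 85 mm and grips with 20 to 120 N. Pads are 22 mm wide; open, the fingers measure 114 mm over their backs; the gripper's body (76 mm by 85 mm) begins 54 mm behind the grasp point. The pads swing forward as they close: fully open they stand 13 mm farther back than shut.
Start: joints at [-69.609, 21.967, 0.94, 78.501, -0.361, 79.538, -2.664], TCP at [0.254, 0.571, 0.231] pointing down, gripper open.
Joint ranges: [-169.22, 169.22], [-14.56, 117.87], [-87.37, 89.26], [10.42, 133.3], [-82.24, 262.24], [0.94, 117.77], [-172.7, 172.7]. Speed limits (degrees/s): [136.94, 136.94, 172.46, 172.46, 180, 180, 180].

## Interface

Orientations are given as a 3x3 rotation matrix whose columns are the frame's x, y, z axes.
In Python, from workcell import robot, imaging gives the robot as it stands. The module is installed in compiled form; this text tells all that it offers.
- The arm moves only by the shell command python3 -m pendant 'ROWS' [OPENING]. ROWS is JSON, a list of rows, each a list of 6 numbers: the shift along the world's x, y, z in mm, then the turn, a rotation vector about the world's x, y, z in degrees. In form: [[x, y, z, ax, ay, az], ...]. A call has 1 to 10 rows; each row is the pose to reach, as a shift and turn from the pose commanded when the call began; what a row does not reach only later rows make up. A row lasts 1/10 s, in which the tool goes at most 50 mm and 8.59 degrees, less where a joint would pass 70% of its speed; a pose out of reach is approached as far as the arm can. A call with a gripper value outside its range is refused whole. OPENING is the gripper command: -1 is fully open, 1 is shut, values between are in proportion, set as the call begins (- or left out, the last holds). The fingers move at their own pace and stop on an object; the grip force is fixed at half the most. Time passes only in rows, so rows that repeat a pose let the fingers close. It gives the time, the measured TCP pose, the force and the opening at its end, in the units of the state.
- robot.read_state(): the state, without advancing time (a new reading comes with each control period).
- imaging.snapshot(name): name is "scene" or "top" or "wrist"; returns a dict with "img" (480x640x3 uint8, red, green, blue), "depth" (480x640 float32, m along the optical axis (not along the pixel's ray), 0 where there is no reading), "intrinsics" (3x3 intrinsics, pixels), "rvec" (rotation vector, rad) and "tvec" (3), from world to camera coordinates, as OpenCV has them. Camera axes: x right, y down, z forward; pixel columns grow to the right and rows downward; lengths in m; the calibration is good to about 2 mm. A picture is of the moment at which its call begins.
- robot.sign_off(): hands the job in, once; it reports no verdict.
The state is a dict: "time_s": time; "joint_pos": joint angles; "qvel": joint speeds; "tau": joint torques, N m; "ee_pos": TCP position; "eef_rot": TCP orientation; "wrist_force": force on the tool from outside, world axes, zero at the start; "moment": the same for the moment, N m; "finger_gap": finger opening in m.
Only numpy, scipy, OpenCV 4.12 (cv2) and the standard library are available. Lean on these libraries where they do the work, as an engineer would, in place of code of your own. Each camera call takes 0.05 s, during which the arm holds its last target.

## Task

The lid of the glue chest stands a little proud on its rubber seal and the handle of its barrel bolt hangs down. Raise the handle, press the lid down on the rim, shoot the bolt across through the strap of the keeper, find the notch with the handle and turn it fully down into it, so that the lid stays shut by itself. Work with feeling: do not lean hard on the closed lid or force the bolt or its handle against the keeper, and leave the things standing around the chest where they are.

Things in the scene. Friction and masses are not known exactly. Their poses are not given: they have to be found in the camera images.
- chest: low wooden chest 200 x 280 x 96 mm (without lid), fixed to the bench. Origin: centre of its underside. x points to the hinged back, y along its length to the left end seen from the front, z up. The left 81 mm of the top is a fixed board, the lid covers the rest. Board and closed lid are 14 mm thick, their upper faces 110 mm above the bench.
- lid: wooden lid 203 x 201 x 14 mm. Origin on its hinge line, 96 mm above the bench; axes as the chest's when closed, open it is turned up about y. Unfastened it rests on the springy seal tilted up 0.04 to 0.06 rad, which holds the bolt 6 to 9 mm too high for the keeper. 8 to 12 N straight down on the bolt (153 mm from the hinge) bring it down; then it meets the rim hard.
- sill: bare top of the chest's front wall, 12 x 198 mm, on which the closed lid comes to rest. Origin: 2 mm under its top, which is 96 mm above the bench.
- bolt: steel bolt on the lid: rod 12 mm thick along the lid's y, hub 21 mm thick and 16 mm long with the handle square to it. Origin: hub's centre, 18 mm above the lid's face. y along the rod to its nose, z along the handle. It slides along y (86 mm of travel, 1 to 5 N of friction) and turns about y, from 0.3 rad behind upright to 0.09 rad below level in front; it stays at the angle where it is left.
- knob (a point): centre of the steel ball, 20 mm thick, at the end of the bolt's handle, 45 mm from the rod's axis; the handle's bar is square-edged, 9 mm wide along the rod and 7 mm thick. At the start the handle lies towards the chest's front, about 0.09 rad below level, the ball's centre 14 mm above the lid's face near its front edge.
- nose (a point): tip of the bolt's round nose, 42 mm along y from the hub's centre. At the start it is 23 to 49 mm short of the strap.
- keeper: steel keeper plate on the fixed board. In long screw holes it carries one casting: the strap that takes the bolt's nose and the lug with the notch. Origin: on the board, under the rod's axis, at the strap's face to the bolt in the casting's middle setting; axes as the chest's. The casting sits up to 8 mm either way of that along y, other each time and not measured: feel for it.
- strap_mid (a point): middle of the strap's opening at the casting's middle setting, 9 mm behind its face, on the closed bolt's axis (18 mm above the board). The strap is an arch 18 mm long, opening 15.2 mm wide, so 1.6 mm of room above and beside the 12 mm rod; outside 25 x 29 mm. The hub would meet its face 9 mm after the notch.
- notch_mid (a point): middle of the notch at the casting's middle setting: 24 mm before the rod's axis, 17 mm before the strap's face, 18 mm above the board. The lug, 5 mm thick and 26 mm high, has a flat top 18 mm before and 14 mm past it on which the handle rides about 0.5 rad above level; over the 12.4 mm wide notch the 9 mm bar drops in and lies level, the ball 18 mm above the board.
- polish_tin: round tin, 80 mm wide and 23 mm high, standing right of the chest; leave it. Origin: centre of its underside.
- thread_spool: spool of dark thread, 38 mm wide and 58 mm high, right of the chest; leave it. Origin: centre of its underside.
- sanding_block: cork block 37 x 74 x 27 mm lying in front of the chest; leave it. Origin: centre of its underside.

How it is judged:
By the outcome, as a careful person would: the job done as asked, in the order asked, and still so for the second after the job is handed in, with the robot touching nothing.
It also fails if it takes over 67 s, if anything falls off the work surface, if the arm or the gripper's body presses on something with over 40 N, if the wrist force passes 120 N, or if a joint passes its speed limit or range.

## Working session

There is one attempt and no reset: what is moved stays moved. The work goes in short steps, Python scripts to look and compute and a shell command to move; the robot and the scene stay as the last step left them, time stands still between calls to the robot, and variables do not carry over. Pictures are saved under pics/ and viewed, and the job is handed in when it is done.

```bash
mkdir -p pics; python3 - <<'E'
from workcell import robot, imaging
import cv2,numpy as np
s=robot.read_state(); print({k:np.round(v,3).tolist() for k,v in s.items()}, robot.grip_depth)
for n in ["scene","top","wrist"]:
    d=imaging.snapshot(n); cv2.imwrite(f"pics/{n}0.png",d["img"][:,:,::-1]); np.savez(f"pics/{n}0.npz",**d)
    R=cv2.Rodrigues(d["rvec"])[0]; print(n,(-R.T@d["tvec"].ravel()).round(3),R.round(2).tolist(),d["intrinsics"].round(1).tolist())
E
```

```text
{'time_s': 0.0, 'joint_pos': [-69.61, 22.014, 0.938, 78.562, -0.361, 79.538, -2.665], 'qvel': [-0.03, -0.065, -0.004, -0.005, -0.041, 0.033, -0.036], 'tau': [-0.0, -62.761, 0.844, -37.18, 0.017, 0.015, -0.0], 'ee_pos': [0.254, 0.571, 0.23], 'eef_rot': [[0.407, -0.001, -0.914], [0.914, -0.002, 0.407], [-0.002, -1.0, -0.0]], 'wrist_force': [-0.23, -0.759, -0.56], 'moment': [-0.008, 0.01, -0.039], 'finger_gap': 0.085} 0.0187
scene [-0.026 -0.942  0.829] [[0.79, -0.62, 0.01], [-0.42, -0.54, -0.73], [0.45, 0.57, -0.69]] [[576.2, 0.0, 317.8], [0.0, 576.2, 236.4], [0.0, 0.0, 1.0]]
top [ 0.268 -0.346  0.962] [[0.01, -1.0, 0.03], [-0.98, -0.02, -0.18], [0.19, -0.02, -0.98]] [[456.5, 0.0, 321.9], [0.0, 456.5, 239.8], [0.0, 0.0, 1.0]]
wrist [0.182 0.602 0.372] [[0.41, 0.91, -0.0], [0.87, -0.39, 0.31], [0.28, -0.13, -0.95]] [[364.2, 0.0, 313.9], [0.0, 364.2, 242.2], [0.0, 0.0, 1.0]]
```

View pics/scene0.png

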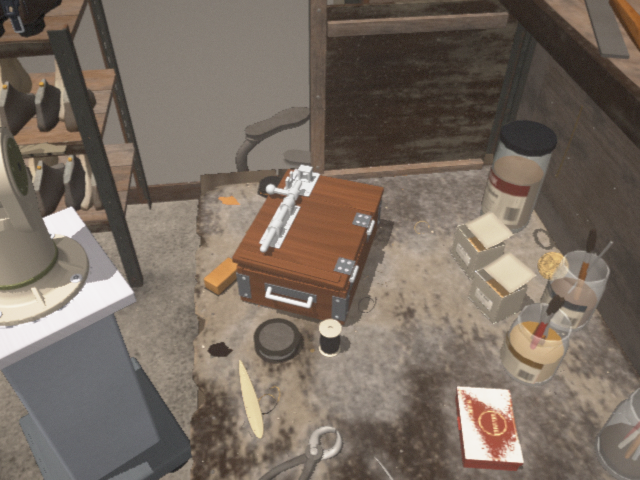

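View pics/top0.png

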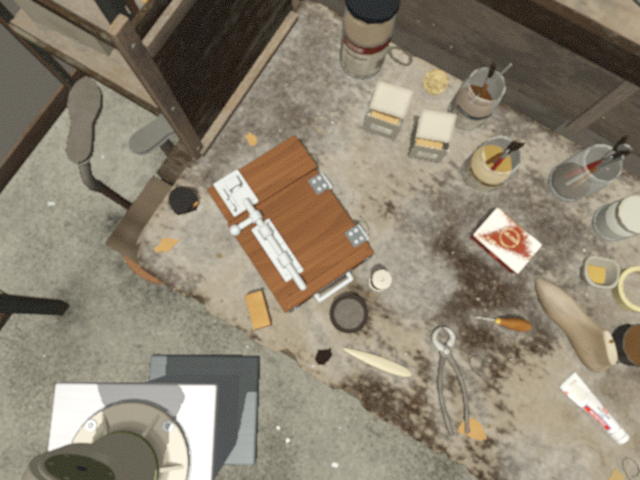

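The chest is at about (290,225) in the top view, with the keeper at (235,190), the knob at (235,230) and the bolt's tail at (300,280). The sanding block is at (258,308), the tin at (349,312) and the spool at (380,278). I'll zoom in next.

```bash
python3 - <<'E'
import cv2
a=cv2.imread("pics/top0.png")[130:320,190:400]; cv2.imwrite("pics/topz.png",cv2.resize(a,None,fx=3.1,fy=3.1,interpolation=cv2.INTER_CUBIC))
a=cv2.imread("pics/scene0.png")[155:320,220:400]; cv2.imwrite("pics/scenez.png",cv2.resize(a,None,fx=3.6,fy=3.6,interpolation=cv2.INTER_CUBIC))
E
```

```text
(no output)
```

View pics/topz.png

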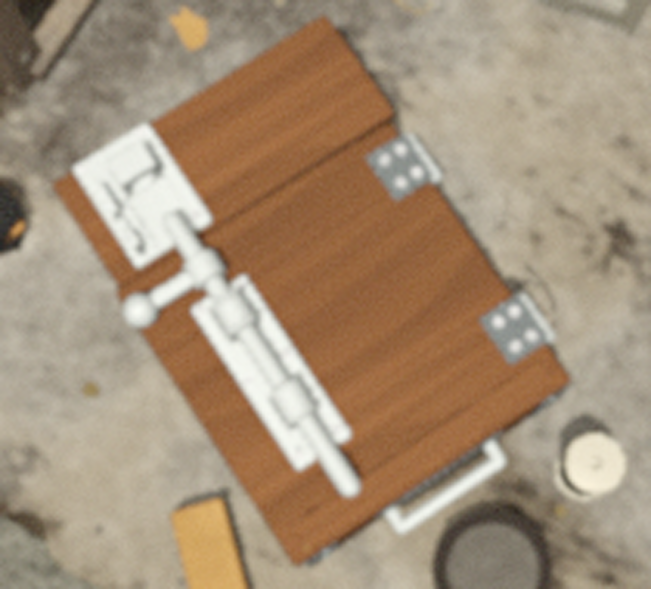

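View pics/scenez.png

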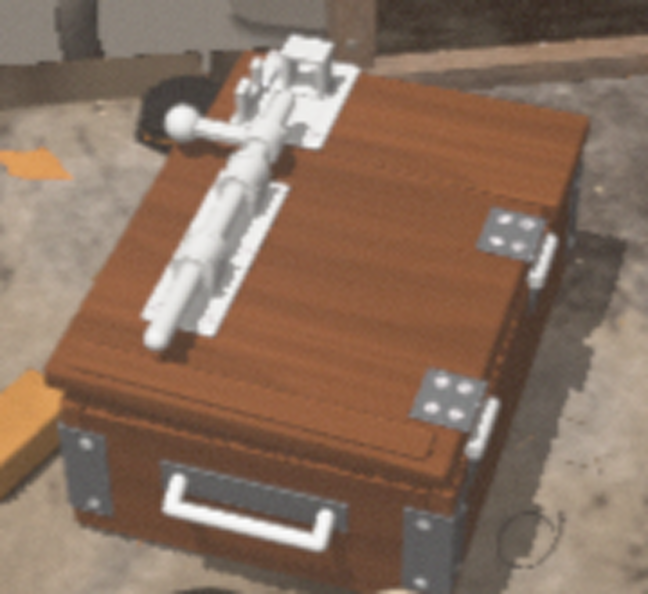

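View pics/wrist0.png

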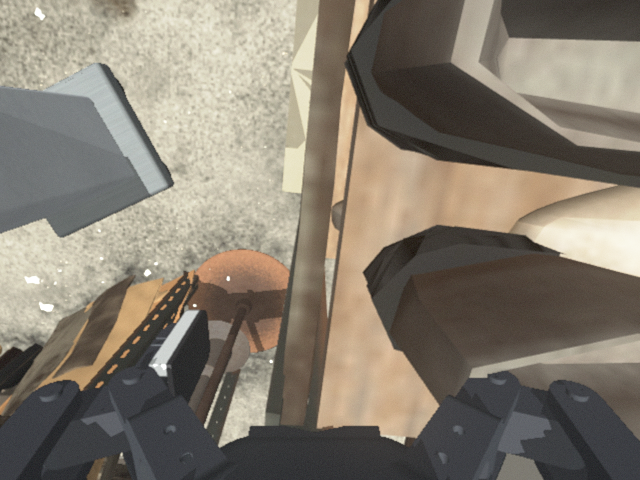

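```bash
cat > h.py <<'E'
import numpy as np,cv2
def load(f): return dict(np.load(f))
def ray(d,px,z):
    R=cv2.Rodrigues(d["rvec"])[0]; t=d["tvec"].ravel(); K=d["intrinsics"]
    c=-R.T@t; v=R.T@np.linalg.solve(K,np.array([px[0],px[1],1.]))
    return c+v*(z-c[2])/v[2]
def proj(d,p):
    R=cv2.Rodrigues(d["rvec"])[0]; q=d["intrinsics"]@(R@np.asarray(p)+d["tvec"].ravel()); return q[:2]/q[2]
def cloud(d):
    R=cv2.Rodrigues(d["rvec"])[0]; t=d["tvec"].ravel(); K=d["intrinsics"]
    v,u=np.mgrid[:480,:640]; z=d["depth"]
    P=np.stack([(u-K[0,2])/K[0,0]*z,(v-K[1,2])/K[1,1]*z,z],-1)
    return (P-t)@R
E
python3 - <<'E'
from h import *
d=load("pics/top0.npz"); C=cloud(d)
print("floor",C[200,420],C[330,310])
hsv=cv2.cvtColor(d["img"],cv2.COLOR_RGB2HSV)
m=(C[...,2]>.085)&(C[...,2]<.19); m[:, :190]=0;m[:, 400:]=0;m[:125]=0;m[330:]=0
n,l,st,ce=cv2.connectedComponentsWithStats(m.astype(np.uint8))
i=1+np.argmax(st[1:,4]); m=l==i
P=C[m]; print(st[i],P.min(0),P.max(0))
r=cv2.minAreaRect((P[:,:2]*1000).astype(np.float32)); print(r, cv2.boxPoints(r))
pz=lambda p:(p[0]/3.1+190,p[1]/3.1+130)
for nm,p,z in [("FL",(55,185),.11),("BL",(325,17),.11),("BRgap",(393,112),.11),("FR",(300,562),.11+.009),("BR",(568,382),.11),("knob",(138,310),.13),("hub",(206,262),.137),("nose",(175,218),.137),("tail",(350,488),.137),("spool",(597,465),.058),("tin",(495,570),.023),("kc1",(150,125),.112),("kc2",(75,170),.112),("kc3",(212,218),.112),("kc4",(138,268),.112)]:
    u=pz(p); print(nm,ray(d,u,z).round(4),"depthpt",C[int(u[1]),int(u[0])].round(4))
s=load("pics/scene0.npz"); S=cloud(s)
sz=lambda p:(p[0]/3.6+220,p[1]/3.6+155)
for nm,p,z in [("knob",(182,123),.13),("tail",(155,338),.137),("nose",(288,98),.137)]:
    u=sz(p); print(nm,ray(s,u,z).round(4),S[int(u[1]),int(u[0])].round(4))
E
```

```text
floor [ 0.54105418 -0.58395831  0.00145095] [ 0.25859315 -0.34832206  0.00092701]
[  206   134   168   179 15537] [ 0.2914614  -0.46512073  0.08632968] [ 0.64066821 -0.14275212  0.14853178]
((467.076171875, -305.9656982421875), (284.5221862792969, 214.12635803222656), 35.045448303222656) [[ 289.12903 -300.00345]
 [ 412.08594 -475.308  ]
 [ 645.0233  -311.92795]
 [ 522.0664  -136.62338]]
FL [ 0.522  -0.1465  0.11  ] depthpt [ 0.5243 -0.1441  0.1066]
BL [ 0.6371 -0.3111  0.11  ] depthpt [ 0.6385 -0.3094  0.109 ]
BRgap [ 0.5744 -0.3556  0.11  ] depthpt [ 0.5755 -0.3541  0.1076]
FR [ 0.2925 -0.3052  0.119 ] depthpt [ 0.293  -0.3038  0.1198]
BR [ 0.4039 -0.4652  0.11  ] depthpt [ 0.4089 -0.4688  0.081 ]
knob [ 0.4396 -0.205   0.13  ] depthpt [ 0.4365 -0.2066  0.1449]
hub [ 0.4682 -0.2451  0.137 ] depthpt [ 0.4675 -0.2451  0.1435]
nose [ 0.4949 -0.2255  0.137 ] depthpt [ 0.495  -0.2249  0.1389]
tail [ 0.3349 -0.3339  0.137 ] depthpt [ 0.3354 -0.3323  0.1394]
spool [ 0.3586 -0.4907  0.058 ] depthpt [ 0.3591 -0.4904  0.0531]
tin [ 0.2921 -0.4284  0.023 ] depthpt [ 0.2938 -0.4269  0.0238]
kc1 [ 0.5616 -0.2036  0.112 ] depthpt [ 0.563  -0.2025  0.1098]
kc2 [ 0.5313 -0.1587  0.112 ] depthpt [ 0.5328 -0.1584  0.1127]
kc3 [ 0.5023 -0.2447  0.112 ] depthpt [ 0.5039 -0.2435  0.1084]
kc4 [ 0.4696 -0.2007  0.112 ] depthpt [ 0.4711 -0.1992  0.1093]
knob [ 0.4446 -0.1982  0.13  ] [ 0.4357 -0.2102  0.1423]
tail [ 0.3368 -0.3325  0.137 ] [ 0.3363 -0.3334  0.1401]
nose [ 0.4976 -0.2228  0.137 ] [ 0.4954 -0.2258  0.1404]
```

```bash
python3 - <<'E'
from h import *
for f in ("top","scene","wrist"):
    d=load(f"pics/{f}0.npz"); C=cloud(d); v=d["depth"]>0
    P=C[v]; P=P[(P[:,2]>-.2)&(P[:,0]>.1)&(P[:,0]<.9)&(P[:,1]>-.6)&(P[:,1]<.9)]
    print(f,"max z (cm) rows x .1..0.9 step .05, cols y .9 -> -.6 step .1")
    for x in np.arange(.1,.9,.05):
        r=[]
        for y in np.arange(.8,-.65,-.1):
            q=P[(P[:,0]>=x)&(P[:,0]<x+.05)&(P[:,1]>=y)&(P[:,1]<y+.1)]
            r.append("%4d"%(q[:,2].max()*100) if len(q)>3 else "   .")
        print("%.2f"%x,"".join(r))
d=load("pics/top0.npz");s=load("pics/scene0.npz")
def tri(a,b):
    def P(d): return d["intrinsics"]@np.hstack([cv2.Rodrigues(d["rvec"])[0],d["tvec"].reshape(3,1)])
    X=cv2.triangulatePoints(P(d),P(s),np.array(a,float).reshape(2,1),np.array(b,float).reshape(2,1)); return (X[:3]/X[3]).ravel()
pz=lambda p:(p[0]/3.1+190,p[1]/3.1+130)
sz=lambda p:(p[0]/3.6+220,p[1]/3.6+155)
print("knob",tri(pz((138,310)),sz((182,123))),"tail",tri(pz((352,490)),sz((155,340))))
E
```

```text
top max z (cm) rows x .1..0.9 step .05, cols y .9 -> -.6 step .1
0.10    .   .   .   .   .   .   .   0   1   1   0   .   0   0   0
0.15    .   .   .   .   .   .   .   .   .   .   .   .   0   0   0
0.20    .   .   .   .   .   .   .   .   .   .   .   0   0   0   1
0.25    .   .   .   .   .   .   .   .   .   .   0  12  12   2   1
0.30    .   .   .   .   .   .   .   .   .   0   0  12  14   6   6
0.35    .   .   .   .   .   .   .   .   0   0   0  14  14  11   6
0.40    .   .   .   .   .   .   .   .   0   0  14  14  14  11   0
0.45    .   .   .   .   .   .   .   .   0   2  13  14  11  11   0
0.50    .   .   .   .   .   .   .   .   0   2  14  14  11   9  59
0.55    .   .   .   .   .   .   .  -2   0   2  11  11  11   0  59
0.60    .   .   .   .   .   .   .   0  -2  44  44  11  11   0   7
0.65    .   .   .   .   .   .   .   0  -2  44  44   0   0   7   9
0.70    .   .   .   .   .   .   0   0  -2  -2  40   0   0   9  10
0.75    .   .   .   .   .   .   0   0  27  28  32   2   0   9  10
0.80    .   .   .   .   .   .   .   0  27  27  28  24   0  22  12
0.85    .   .   .   .   .   .   .   8   8   .
[... 1652 characters left out ...]
   .   .   .   .   .
0.45    .   .   .   .   .   .   .   .   .   .   .   .   .   .   .
0.50    .   .   .   .   .   .   .   .   .   .   .   .   .   .   .
0.55    .   .   .   .   .   .   . -18   .   .   .   .   .   .   .
0.60    .   .   .   .   .   .   .   .   .   .   .   .   .   .   .
0.65    .   .   .   .   .   .   .   .   .   .   .   .   .   .   .
0.70    .   .   .   .   .   .   .   .   .   .   .   .   .   .   .
0.75    .   .   .   .   .   .   .   .   .   .   .   .   .   .   .
0.80    .   .   .   .   .   .   .   .   .   .   .   .   .   .   .
0.85    . -11   .   .   .   .   .   .   .   .   .   .   .   .   .
knob [ 0.43858881 -0.20674384  0.13822398] tail [ 0.33429564 -0.33547283  0.13935829]
```

```bash
python3 - <<'E'
from h import *
s=load("pics/scene0.npz");w=load("pics/wrist0.npz")
for p in [(.254,.571,.231),(.254,.571,.4),(.45,.25,.35)]: print(proj(s,p),proj(w,p))
C=cloud(s)
for u in [(60,60),(85,150),(110,220),(130,270),(100,30),(20,10),(60,110),(30,100),(80,200)]: print(u,C[u[1],u[0]].round(2))
C=cloud(w)
for u in [(315,300),(300,100),(400,200),(450,100),(500,280),(570,30),(620,220),(500,400),(320,150)]: print("w",u,C[u[1],u[0]].round(3))
E
```

```text
[23.68207501 29.68074005] [316.72447943 314.08579251]
[ -2.37476797 -44.14053943] [   164.52061892 -14665.47092317]
[147.38837249   2.45303613] [-233.59190811 1175.94974581]
(60, 60) [0.3  0.52 0.16]
(85, 150) [ 0.29  0.53 -0.11]
(110, 220) [ 0.3   0.53 -0.38]
(130, 270) [ 0.31  0.53 -0.62]
(100, 30) [0.54 0.92 0.03]
(20, 10) [0.27 0.6  0.27]
(60, 110) [ 0.3   0.7  -0.07]
(30, 100) [ 0.24  0.77 -0.05]
(80, 200) [ 0.26  0.65 -0.36]
w (315, 300) [0.262 0.567 0.2  ]
w (300, 100) [ 0.149  0.597 -0.099]
w (400, 200) [0.231 0.626 0.197]
w (450, 100) [0.191 0.639 0.265]
w (500, 280) [0.262 0.644 0.244]
w (570, 30) [0.188 0.681 0.251]
w (620, 220) [0.265 0.699 0.231]
w (500, 400) [0.261 0.618 0.297]
w (320, 150) [0.193 0.6   0.2  ]
```

```bash
python3 -m pendant '[[0,0,45,0,0,0],[5,-10,90,0,0,0],[30,-45,110,0,0,-4],[55,-80,115,0,0,-8],[80,-115,120,0,0,-12],[105,-150,120,0,0,-16],[130,-185,120,0,0,-20],[155,-220,120,0,0,-25],[180,-255,120,0,0,-31],[200,-280,120,0,0,-31]]'; python3 -m pendant '[[0,-48,0,0,0,0],[0,-96,0,0,0,0],[0,-144,0,0,0,0],[0,-192,0,0,0,0],[0,-240,0,0,0,0],[0,-288,0,0,0,0],[0,-336,0,0,0,0],[0,-384,-10,0,0,0],[0,-432,-20,0,0,0],[-5,-470,-30,0,0,0]]'
python3 - <<'E'
from workcell import robot
import numpy as np
s=robot.read_state(); print({k:np.round(v,3).tolist() for k,v in s.items()})
E
```

```text
time_s: 1.15
ee_pos: [0.4556, 0.2879, 0.3514]
eef_rot: [[0.823, 0.0, -0.568], [0.568, -0.0, 0.823], [0.0, -1.0, -0.001]]
wrist_force: [0.0, -0.6, 0.6]
finger_gap: 0.0855
time_s: 2.15
ee_pos: [0.4485, -0.1819, 0.321]
eef_rot: [[0.82, 0.001, -0.572], [0.572, -0.0, 0.82], [0.0, -1.0, -0.001]]
wrist_force: [0.3, 0.4, -0.2]
finger_gap: 0.0861
{'time_s': 2.15, 'joint_pos': [-22.286, 1.839, 42.248, 92.008, -1.228, 86.597, 54.929], 'qvel': [26.908, 14.332, 25.62, 2.41, -9.869, -12.249, 53.361], 'tau': [-2.503, -31.756, -0.028, -37.882, 0.448, 0.594, -1.607], 'ee_pos': [0.448, -0.182, 0.321], 'eef_rot': [[0.82, 0.001, -0.572], [0.572, -0.0, 0.82], [0.0, -1.0, -0.001]], 'wrist_force': [0.29, 0.449, -0.214], 'moment': [-0.001, -0.078, -0.046], 'finger_gap': 0.086}
```

```bash
python3 -m pendant '[[0,-3,0,0,0,0],[0,-3,0,0,0,0]]'
python3 - <<'E'
from workcell import robot, imaging
from h import *
s=robot.read_state(); print(s["ee_pos"],s["joint_pos"])
d=imaging.snapshot("wrist"); cv2.imwrite("pics/w1.png",d["img"][:,:,::-1]); np.savez("pics/w1.npz",**d)
E
```

```text
time_s: 2.35
ee_pos: [0.4485, -0.1829, 0.321]
eef_rot: [[0.821, -0.001, -0.571], [0.571, 0.0, 0.821], [-0.001, -1.0, 0.001]]
wrist_force: [0.9, 0.3, 0.8]
finger_gap: 0.0851
[ 0.44853577 -0.18294052  0.32100209] [-22.11931014   2.01256527  42.30587689  91.88014742  -1.35097948
  86.68149358  55.08202827]
```

View pics/w1.png

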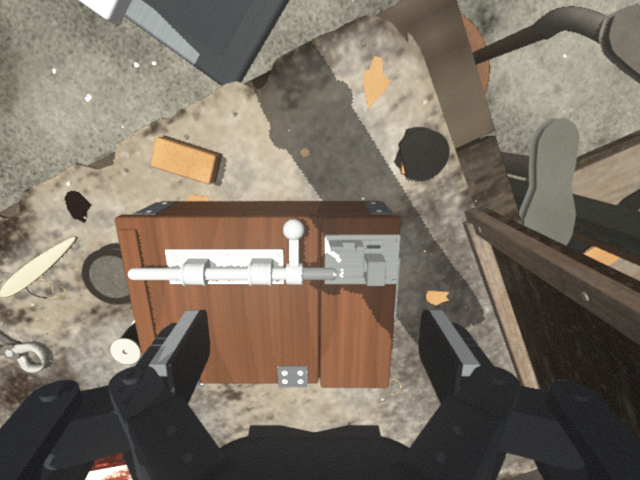

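```bash
python3 - <<'E'
from h import *
a=cv2.imread("pics/w1.png")[205:305,255:415]; cv2.imwrite("pics/w1z.png",cv2.resize(a,None,fx=5,fy=5,interpolation=cv2.INTER_CUBIC))
E
```

```text
(no output)
```

View pics/w1z.png

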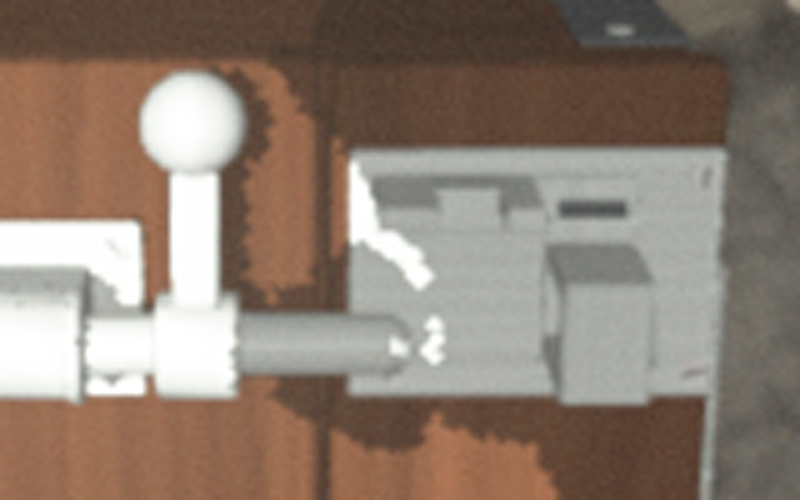

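```bash
python3 - <<'E'
from h import *
d=load("pics/w1.npz");C=cloud(d)
a=np.radians(34.9); ey=np.array([np.cos(a),np.sin(a),0]); ex=np.array([np.sin(a),-np.cos(a),0])
q=lambda p:((p[0]+.5)/5+255-.5,(p[1]+.5)/5+205-.5)
for nm,p,z in [("knob",(193,122),.136),("hub",(197,345),.137),("hubL",(157,345),.137),("hubR",(237,345),.137),("nose",(412,345),.137),("strapfaceTop",(563,340),.139),("strapback",(652,340),.139),("notchL",(440,205),.134),("notchR",(506,210),.134),("lugL",(374,195),.136),("lugR",(545,215),.136),("plateL",(349,390),.112),("plateR",(722,150),.112),("plateBR",(712,395),.112),("plateTL",(349,150),.112)]:
    u=q(p); r=ray(d,u,z); c=C[int(u[1]+.5),int(u[0]+.5)]
    print(nm,r.round(4),"along",(r@ey*1000).round(1),"across",(r@ex*1000).round(1),"dz",c[2].round(4))
for y in range(0): pass
# height along lug row
for v in (244,246,248):
  print([int(C[v,u,2]*1000) for u in range(320,372)])
E
```

```text
knob [ 0.4402 -0.2063  0.136 ] along 243.0 across 421.1 dz 0.1454
hub [ 0.4657 -0.2429  0.137 ] along 243.0 across 465.7 dz 0.1441
hubL [ 0.4594 -0.2473  0.137 ] along 235.3 across 465.7 dz 0.1435
hubR [ 0.4721 -0.2385  0.137 ] along 250.8 across 465.7 dz 0.1397
nose [ 0.4999 -0.2191  0.137 ] along 284.6 across 465.7 dz 0.1124
strapfaceTop [ 0.5225 -0.2011  0.139 ] along 313.5 across 463.9 dz 0.1405
strapback [ 0.5365 -0.1913  0.139 ] along 330.6 across 463.9 dz 0.1131
notchL [ 0.4882 -0.1936  0.134 ] along 289.6 across 438.1 dz 0.1222
notchR [ 0.4992 -0.1873  0.134 ] along 302.2 across 439.2 dz 0.134
lugL [ 0.4763 -0.1987  0.136 ] along 277.0 across 435.5 dz 0.1232
lugR [ 0.5052 -0.1834  0.136 ] along 309.4 across 439.5 dz 0.1161
plateL [ 0.5024 -0.2426  0.112 ] along 273.2 across 486.5 dz 0.1129
plateR [ 0.5336 -0.1568  0.112 ] along 347.9 across 433.9 dz 0.1121
plateBR [ 0.5657 -0.2     0.112 ] along 349.6 across 487.7 dz 0.0571
plateTL [ 0.472  -0.1997  0.112 ] along 272.9 across 433.8 dz 0.1105
[106, 108, 108, 110, 110, 111, 113, 112, 112, 123, 126, 126, 128, 127, 125, 127, 128, 127, 127, 128, 125, 128, 122, 122, 122, 121, 121, 123, 121, 123, 123, 122, 122, 121, 123, 126, 127, 126, 126, 126, 127, 128, 126, 114, 115, 115, 114, 114, 114, 115, 115, 115]
[106, 108, 108, 109, 111, 112, 112, 111, 112, 124, 133, 132, 132, 133, 133, 133, 132, 133, 133, 131, 133, 133, 132, 122, 122, 120, 121, 121, 123, 122, 121, 121, 121, 123, 123, 130, 133, 133, 133, 134, 133, 133, 134, 133, 114, 114, 114, 115, 116, 115, 114, 114]
[106, 463, 109, 109, 112, 113, 111, 112, 111, 114, 136, 135, 136, 135, 134, 135, 135, 136, 135, 136, 135, 135, 135, 116, 115, 114, 115, 115, 114, 114, 115, 115, 114, 114, 115, 131, 135, 135, 135, 135, 135, 136, 136, 136, 116, 115, 114, 115, 114, 114, 114, 116]
```

```bash
python3 -m pendant '[[-3,-8,-30,0,0,0],[-9,-23,-70,0,0,0],[-9,-23,-110,0,0,0],[-9,-23,-140,0,0,0],[-9,-23,-150,0,0,0],[-9,-23,-150,0,0,0],[-9,-23,-150,0,0,0]]' 0.06
python3 - <<'E'
from workcell import robot, imaging
from h import *
s=robot.read_state(); print(s["ee_pos"],s["joint_pos"])
d=imaging.snapshot("wrist"); cv2.imwrite("pics/w2.png",d["img"][:,:,::-1]); np.savez("pics/w2.npz",**d)
E
```

```text
time_s: 3.1
ee_pos: [0.4413, -0.2046, 0.1727]
eef_rot: [[0.818, 0.002, -0.575], [0.575, -0.0, 0.818], [0.001, -1.0, -0.001]]
wrist_force: [-0.2, -0.3, 0.1]
finger_gap: 0.04
[ 0.44131623 -0.20461286  0.17273409] [-18.69908048   7.9877974   43.88733199 106.25458804  -5.98352214
  67.98277989  62.23934238]
```

View pics/w2.png

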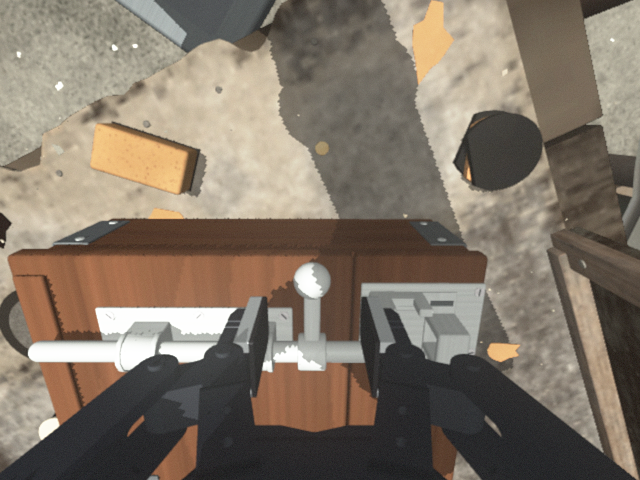

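```bash
python3 - <<'E'
from h import *
d=load("pics/w2.npz")
a=np.radians(34.9); ey=np.array([np.cos(a),np.sin(a),0]); ex=np.array([np.sin(a),-np.cos(a),0])
g=d["img"][...,:].min(2); m=(g>150).astype(np.uint8); m[:255]=0;m[300:]=0;m[:,:285]=0;m[:,340:]=0
c=max(cv2.findContours(m,0,1)[0],key=cv2.contourArea); print(cv2.minEnclosingCircle(c))
for z in (.134,.137):
  r=ray(d,(312,281),z); print(r,r@ey,r@ex)
  t=np.array([.4413,-.2046,0]); print(t@ey,t@ex)
print(cloud(d)[281,312],proj(d,[.4413,-.2046,.1727]))
E
```

```text
((310.9285583496094, 281.78570556640625), 19.01272964477539)
[ 0.44120366 -0.20738994  0.134     ] 0.24319671405908683 0.4225240988474015
0.24487197711614303 0.4202910477552801
[ 0.44044453 -0.2062823   0.137     ] 0.2432078364305847 0.4211813348268109
0.24487197711614303 0.4202910477552801
[ 0.43847466 -0.20340812  0.14478464] [315.45610557 312.67082682]
```

```bash
python3 -m pendant '[[-1,-2,-20,0,0,0],[-1,-2,-38,0,0,0],[-1,-2,-46,0,0,0],[-1,-2,-46,0,0,0],[-1,-2,-46,0,0,0]]'; python3 -m pendant '[[0,0,0,0,0,0],[0,0,0,0,0,0],[0,0,0,0,0,0],[0,0,0,0,0,0],[0,0,0,0,0,0],[0,0,0,0,0,0]]' 1
python3 - <<'E'
from workcell import robot, imaging
from h import *
s=robot.read_state(); print(s["ee_pos"],s["finger_gap"],s["wrist_force"])
d=imaging.snapshot("wrist"); cv2.imwrite("pics/w3.png",d["img"][:,:,::-1]); np.savez("pics/w3.npz",**d)
E
```

```text
time_s: 3.65
ee_pos: [0.4398, -0.2073, 0.1264]
eef_rot: [[0.819, 0.001, -0.574], [0.574, -0.0, 0.819], [0.001, -1.0, -0.001]]
wrist_force: [0.4, -0.1, 0.2]
finger_gap: 0.0401
time_s: 4.25
ee_pos: [0.4395, -0.2072, 0.1255]
eef_rot: [[0.819, 0.001, -0.574], [0.574, -0.0, 0.819], [0.0, -1.0, -0.001]]
wrist_force: [2.9, -0.7, 0.5]
finger_gap: 0.0163
[ 0.43945007 -0.2071748   0.12549643] 0.0162520267141134 [ 2.88731543 -0.73096811  0.49166838]
```

View pics/w3.png

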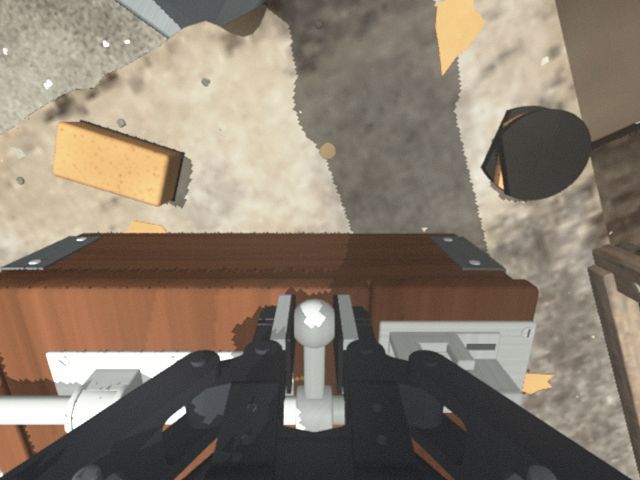

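```bash
python3 -m pendant '[[0,0,0,0,0,0],[0,0,0,0,0,0],[0,0,0,0,0,0]]'
```

```text
time_s: 4.6
ee_pos: [0.4393, -0.2073, 0.1254]
eef_rot: [[0.819, 0.0, -0.574], [0.574, -0.0, 0.819], [0.0, -1.0, -0.001]]
wrist_force: [2.7, -2.2, 0.1]
finger_gap: 0.0162
```

```bash
python3 -m pendant '[[0.2,-0.3,7,0,0,0],[1,-1.2,13.6,0,0,0],[2,-2.8,19,0,0,0],[3.4,-4.9,24.5,0,0,0],[5.5,-7.7,29.5,0,0,0],[7.5,-10.8,33.8,0,0,0],[7.5,-10.8,33.8,0,0,0]]'
python3 - <<'E'
from workcell import robot, imaging
from h import *
s=robot.read_state(); print(s["ee_pos"],s["finger_gap"],s["wrist_force"])
d=imaging.snapshot("wrist"); cv2.imwrite("pics/w4.png",d["img"][:,:,::-1]); np.savez("pics/w4.npz",**d)
E
```

```text
time_s: 5.3
ee_pos: [0.4477, -0.2208, 0.1603]
eef_rot: [[0.82, 0.003, -0.572], [0.572, -0.004, 0.82], [0.0, -1.0, -0.005]]
wrist_force: [-0.7, 0.1, 0.1]
finger_gap: 0.0006
[ 0.44768042 -0.22078014  0.16032729] 0.0005949477920553729 [-0.68562817  0.14969428  0.14378533]
```

View pics/w4.png

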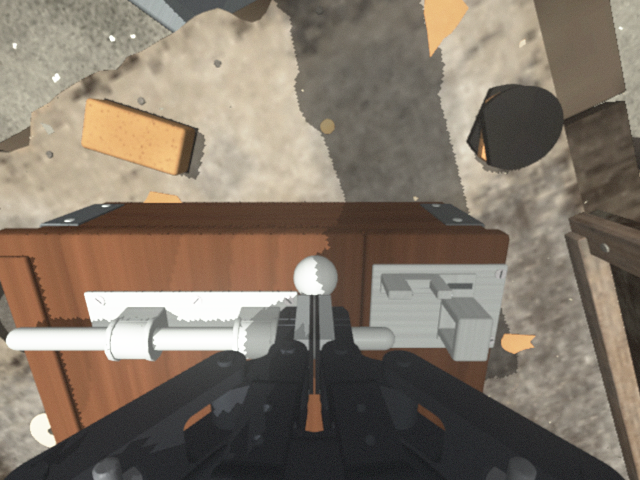

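```bash
python3 - <<'E'
from h import *
a=np.radians(34.9); ey=np.array([np.cos(a),np.sin(a),0]); ex=np.array([np.sin(a),-np.cos(a),0])
for f,u,t in (("w3",(315,322),[.4393,-.2073,.1254]),("w4",(315,275),[.4477,-.2208,.1603])):
  d=load(f"pics/{f}.npz");C=cloud(d)
  b=d["tvec"]; print(f,"tcp proj",proj(d,t),"ball surf",C[u[1],u[0]], [ (C[u[1]+k,u[0]]@ex*1000).round(1) for k in (-15,-10,0,10)],[ C[u[1]+k,u[0],2].round(3) for k in (-15,-10,0,10)],"tcp across",np.array(t)@ex)
E
```

```text
w3 tcp proj [314.95883206 312.6349557 ] ball surf [ 0.43620616 -0.20293999  0.14245013] [np.float64(412.1), np.float64(413.1), np.float64(416.0), np.float64(419.9)] [np.float64(0.138), np.float64(0.14), np.float64(0.142), np.float64(0.143)] tcp across 0.42136116607324825
w4 tcp proj [315.38639954 312.82997751] ball surf [ 0.40191046 -0.15615698  0.3019567 ] [np.float64(415.0), np.float64(416.3), np.float64(358.0), np.float64(423.8)] [np.float64(0.154), np.float64(0.156), np.float64(0.302), np.float64(0.16)] tcp across 0.4372392417344865
```

```bash
cat >> h.py <<'E'
from scipy.optimize import least_squares
a_=np.radians(34.9); ey=np.array([np.cos(a_),np.sin(a_),0]); ex=np.array([np.sin(a_),-np.cos(a_),0])
def sphere(d,box,zmin,zmax):
    C=cloud(d); u0,v0,u1,v1=box; img=d["img"][v0:v1,u0:u1]; P=C[v0:v1,u0:u1]
    m=(img.min(2)>110)&(P[...,2]>zmin)&(P[...,2]<zmax)&(img.max(2).astype(int)-img.min(2)<40); P=P[m]
    c0=P.mean(0)-[0,0,.006]
    f=lambda c:np.linalg.norm(P-c,axis=1)-.010
    r=least_squares(f,c0,loss="soft_l1",f_scale=.0007); c=r.x
    return c,len(P),np.median(abs(f(c))),c@ex*1000,c@ey*1000
E
python3 - <<'E'
from h import *
print("w1",sphere(load("pics/w1.npz"),(281,218,307,241),.13,.16))
print("w2",sphere(load("pics/w2.npz"),(292,260,333,296),.12,.16))
print("w3",sphere(load("pics/w3.npz"),(295,300,336,336),.12,.16))
print("w4",sphere(load("pics/w4.npz"),(293,252,338,292),.12,.18))
E
```

```text
w1 (array([ 0.4404006 , -0.20723823,  0.13544672]), 358, np.float64(0.00026676715937779417), np.float64(421.94020602723464), np.float64(242.6248764479669))
w2 (array([ 0.44042034, -0.20687203,  0.13528378]), 1000, np.float64(0.000276648244703275), np.float64(421.6511649469072), np.float64(242.8505898414691))
w3 (array([ 0.43888126, -0.20771863,  0.13405213]), 1312, np.float64(0.00033435226874423563), np.float64(421.4649237284272), np.float64(241.10393520502038))
w4 (array([ 0.44027346, -0.21066469,  0.15048235]), 1326, np.float64(0.0002747672312928516), np.float64(424.67768275682585), np.float64(240.56016754113705))
```

```bash
python3 -m pendant '[[0,0,10,0,0,0],[-4,5,15,0,0,0],[-7,10,15,0,0,0],[-7,10,15,0,0,0],[-7,10,0,0,0,0],[-7,10,-15,0,0,0],[-7,10,-26,0,0,0],[-7,10,-26,0,0,0]]' 0.06
python3 -m pendant '[[0,0,0,0,0,0],[0,0,0,0,0,0],[0,0,0,0,0,0],[0,0,0,0,0,0],[0,0,0,0,0,0],[0,0,0,0,0,0]]' 1
python3 - <<'E'
from workcell import robot, imaging
from h import *
s=robot.read_state(); print(s["ee_pos"],s["finger_gap"],s["wrist_force"])
d=imaging.snapshot("wrist"); cv2.imwrite("pics/w5.png",d["img"][:,:,::-1]); np.savez("pics/w5.npz",**d)
E
```

```text
time_s: 6.15
ee_pos: [0.4386, -0.2072, 0.1316]
eef_rot: [[0.819, -0.003, -0.574], [0.574, 0.001, 0.819], [-0.002, -1.0, 0.002]]
wrist_force: [-0.8, 0.6, 0.4]
finger_gap: 0.0398
time_s: 6.75
ee_pos: [0.4397, -0.2078, 0.1332]
eef_rot: [[0.819, 0.0, -0.574], [0.574, 0.0, 0.819], [0.0, -1.0, -0.0]]
wrist_force: [-0.5, -0.7, 1.1]
finger_gap: 0.0168
[ 0.43973725 -0.20782763  0.13324124] 0.01676364491397291 [-0.45549726 -0.65853264  1.13835224]
```

View pics/w5.png

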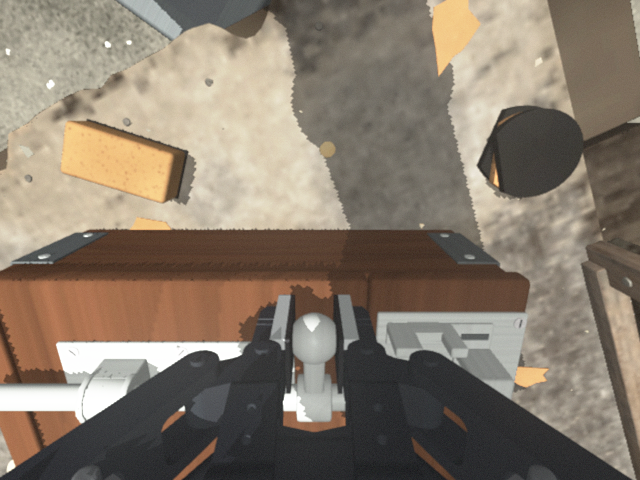

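```bash
python3 -c "
from h import *
print(sphere(load('pics/w5.npz'),(294,315,336,350),.12,.18))
t=np.array([.4397,-.2078,.1332]);print(t@ex,t@ey)"
```

```text
(array([ 0.44042484, -0.21022246,  0.14947198]), 1357, np.float64(0.0003251692332331864), np.float64(424.40159829693357), np.float64(240.93734329585453))
0.4220001003605633 0.24172886731971935
```

```bash
python3 -m pendant '[[0.3,-0.5,2.5,0,0,0],[0.7,-1.1,5,0,0,0],[1.2,-1.8,7.5,0,0,0],[1.8,-2.6,9.8,0,0,0],[1.8,-2.6,9.8,0,0,0]]'
```

```text
time_s: 7.3
ee_pos: [0.4415, -0.2105, 0.1429]
eef_rot: [[0.819, -0.0, -0.574], [0.574, -0.0, 0.819], [-0.0, -1.0, -0.0]]
wrist_force: [3.4, -2.1, -6.5]
finger_gap: 0.0163
```

```bash
python3 - <<'E'
from workcell import robot, imaging
from h import *
s=robot.read_state(); print(s["ee_pos"],s["finger_gap"],s["wrist_force"])
d=imaging.snapshot("wrist"); cv2.imwrite("pics/w6.png",d["img"][:,:,::-1]); np.savez("pics/w6.npz",**d)
print(sphere(d,(294,300,336,352),.12,.19)); t=s["ee_pos"]; print(t@ex,t@ey)
E
```

```text
[ 0.44145525 -0.21054827  0.14292079] 0.01630547997567568 [ 3.4236847  -2.12209014 -6.52317576]
(array([ 0.44219692, -0.21296313,  0.15904776]), 1456, np.float64(0.0003116075312533115), np.float64(427.6632562811202), np.float64(240.82265953690262))
0.4252583614200509 0.241596024694279
```

View pics/w6.png

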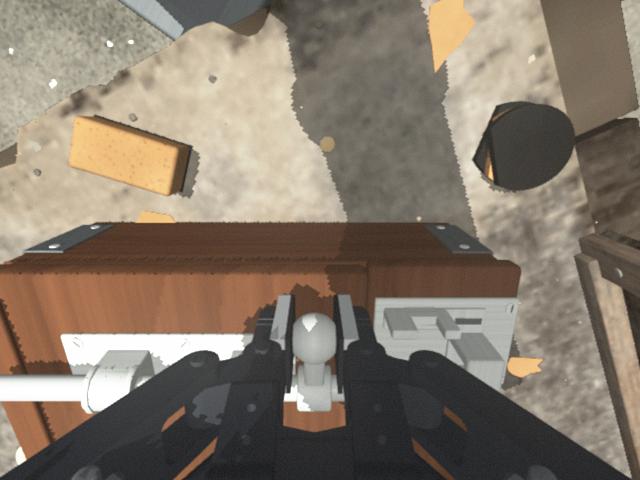

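```bash
python3 -m pendant '[[0.9,-1.3,2.8,0,0,0],[1.9,-2.7,5.4,0,0,0],[4.1,-5.9,9.8,0,0,0],[6.6,-9.5,13.7,0,0,0],[9.4,-13.5,17,0,0,0],[12.5,-17.9,19.6,0,0,0],[15.7,-22.5,21.5,0,0,0],[15.7,-22.5,21.5,0,0,0]]';python3 - <<'E'
from workcell import robot, imaging
from h import *
s=robot.read_state(); print(s["ee_pos"],s["finger_gap"],s["wrist_force"])
d=imaging.snapshot("wrist"); cv2.imwrite("pics/w7.png",d["img"][:,:,::-1]); np.savez("pics/w7.npz",**d)
print(sphere(d,(294,300,336,352),.12,.21)); t=s["ee_pos"]; print(t@ex,t@ey)
E
```

```text
time_s: 8.15
ee_pos: [0.4571, -0.234, 0.1645]
eef_rot: [[0.82, -0.001, -0.573], [0.573, -0.001, 0.82], [-0.001, -1.0, -0.0]]
wrist_force: [-1.0, -1.8, -8.8]
finger_gap: 0.0047
[ 0.45705496 -0.23396769  0.16447936] 0.004667047642132735 [-1.04597809 -1.80062684 -8.82094027]
(array([ 0.45448157, -0.23100479,  0.18297571]), 1426, np.float64(0.003585008659303587), np.float64(449.48876567573296), np.float64(240.5754813509164))
0.4533911489454039 0.24099083926578993
```

View pics/w7.png

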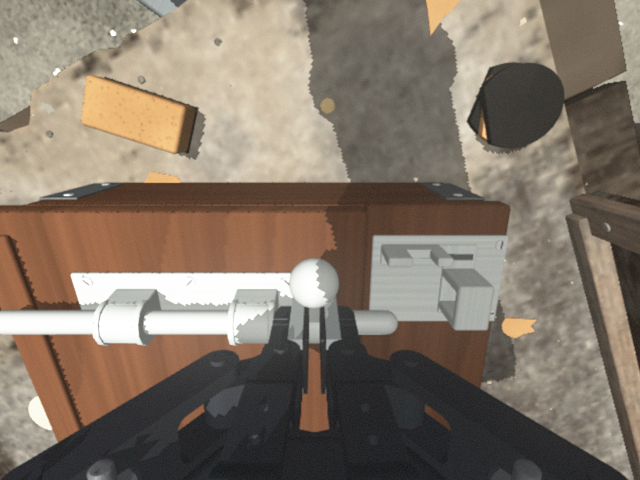

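```bash
python3 -c "
from h import *
print(sphere(load('pics/w7.npz'),(292,260,338,303),.12,.21))"
```

```text
(array([ 0.44584677, -0.21949515,  0.17332054]), 1802, np.float64(0.0002809724240011814), np.float64(435.1087468448064), np.float64(240.0788257846123))
```

```bash
python3 -m pendant '[[0,0,0,0,0,0],[0,0,5,0,0,0],[0,0,15,0,0,0],[0,0,40,0,0,0]]' 0.3; python3 -m pendant '[[-14,20,5,0,0,0],[-28,40,5,0,0,0],[-28,40,-15,0,0,0],[-28,40,-40,0,0,0],[-28,40,-40,0,0,0],[-28,40,-40,0,0,0]]' 1;python3 - <<'E'
from workcell import robot, imaging
from h import *
s=robot.read_state(); print(s["ee_pos"],s["finger_gap"],s["wrist_force"])
d=imaging.snapshot("wrist"); cv2.imwrite("pics/w8.png",d["img"][:,:,::-1]); np.savez("pics/w8.npz",**d)
t=s["ee_pos"]; print(t@ex,t@ey)
E
```

```text
time_s: 8.6
ee_pos: [0.4566, -0.2323, 0.2045]
eef_rot: [[0.819, -0.002, -0.574], [0.574, 0.001, 0.819], [-0.001, -1.0, 0.002]]
wrist_force: [0.6, -0.3, -0.3]
finger_gap: 0.0297
time_s: 9.2
ee_pos: [0.4294, -0.1931, 0.1656]
eef_rot: [[0.819, 0.0, -0.574], [0.574, -0.0, 0.819], [0.0, -1.0, -0.0]]
wrist_force: [0.4, -0.5, 1.2]
finger_gap: -0.0001
[ 0.42942823 -0.19310595  0.16555082] -0.00012716919361267212 [ 0.42438283 -0.46620492  1.17298938]
0.40407179861114073 0.24171159528879577
```

View pics/w8.png

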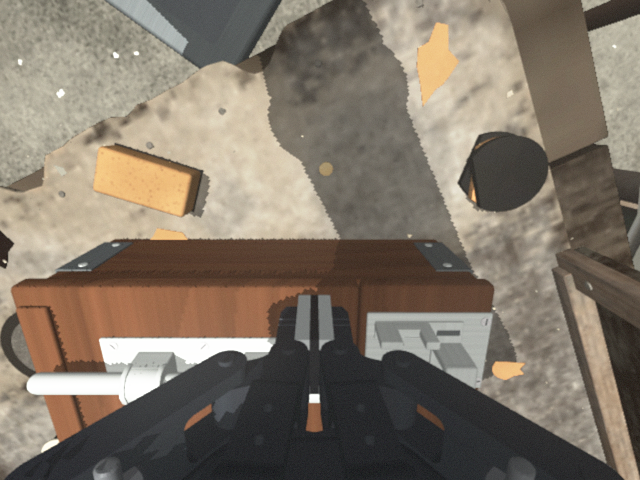

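```bash
python3 -m pendant '[[2.3,-3.3,1,0,0,0],[4.6,-6.6,2,0,0,0],[6.9,-9.8,3,0,0,0],[9.2,-13.1,4,0,0,0],[11.5,-16.4,5,0,0,0],[12.6,-18,5,0,0,0],[12.6,-18,5,0,0,0]]'; python3 -m pendant '[[-6,8,0,0,0,0],[-12,16,5,0,0,0],[-20,26,20,0,0,0],[-20,26,30,0,0,0],[-20,26,30,0,0,0]]';python3 - <<'E'
from workcell import robot, imaging
from h import *
for n in ("wrist","top","scene"):
    d=imaging.snapshot(n); cv2.imwrite(f"pics/{n}9.png",d["img"][:,:,::-1]); np.savez(f"pics/{n}9.npz",**d)
E
```

```text
time_s: 9.95
ee_pos: [0.4416, -0.2092, 0.1705]
eef_rot: [[0.818, -0.001, -0.575], [0.575, 0.004, 0.818], [0.001, -1.0, 0.004]]
wrist_force: [-9.5, 11.3, 18.9]
finger_gap: 0.0001
time_s: 10.45
ee_pos: [0.423, -0.1855, 0.201]
eef_rot: [[0.819, 0.003, -0.574], [0.574, -0.0, 0.819], [0.003, -1.0, -0.002]]
wrist_force: [0.8, -0.1, 0.2]
finger_gap: -0.0003
```

View pics/wrist9.png

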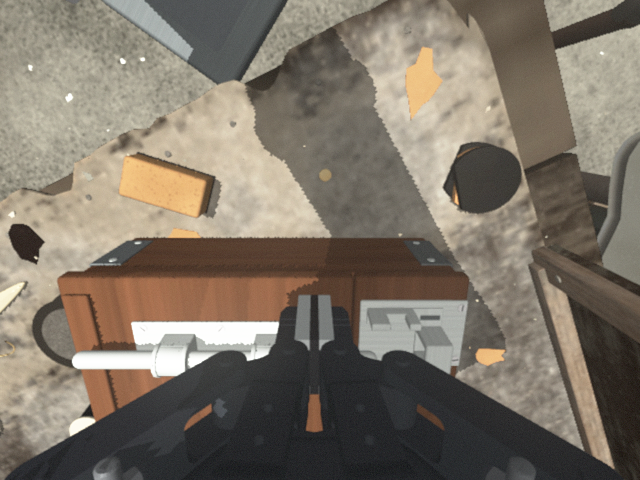

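View pics/scene9.png

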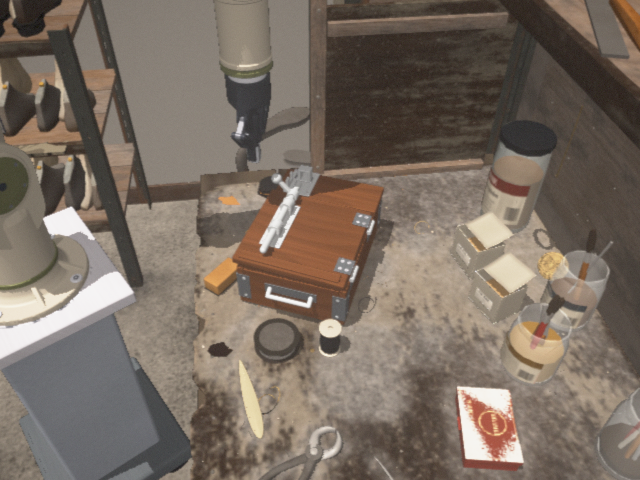

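```bash
python3 - <<'E'
from h import *
d=load("pics/scene9.npz"); C=cloud(d)
for v in range(172,200,3): print(v,[(int((C[v,u]@ex)*1000),int(C[v,u,2]*1000)) for u in range(268,304,4)])
for b in [(270,174,284,188)]:
  print(sphere(d,b,.14,.21))
a=cv2.imread("pics/scene9.png")[150:260,220:360]; cv2.imwrite("pics/s9z.png",cv2.resize(a,None,fx=5,fy=5,interpolation=cv2.INTER_CUBIC))
E
```

```text
172 [(320, -8), (329, -8), (40, -606), (349, -4), (359, -3), (421, 110), (441, 136), (439, 114), (455, 134)]
175 [(757, 829), (427, 175), (434, 176), (438, 171), (416, 108), (425, 110), (441, 128), (443, 115), (454, 123)]
178 [(348, 29), (428, 171), (436, 174), (442, 171), (422, 113), (440, 136), (441, 122), (446, 116), (455, 119)]
181 [(350, 26), (429, 167), (436, 167), (442, 164), (423, 108), (441, 131), (442, 117), (450, 116), (456, 115)]
184 [(353, 25), (363, 26), (371, 26), (442, 158), (448, 155), (441, 123), (444, 114), (464, 143), (470, 140)]
187 [(357, 25), (365, 23), (374, 25), (422, 110), (451, 155), (455, 148), (448, 115), (466, 140), (463, 115)]
190 [(361, 26), (415, 119), (422, 117), (425, 109), (450, 147), (458, 149), (464, 147), (470, 142), (464, 112)]
193 [(362, 18), (418, 119), (426, 120), (433, 118), (441, 119), (459, 144), (466, 144), (471, 139), (467, 111)]
196 [(414, 118), (421, 118), (430, 122), (437, 120), (442, 116), (460, 140), (467, 140), (473, 137), (472, 116)]
199 [(416, 116), (425, 120), (432, 118), (438, 116), (457, 142), (465, 145), (471, 142), (468, 117), (476, 119)]
(array([ 0.44613909, -0.21863848,  0.166308  ]), 109, np.float64(0.001446957984250475), np.float64(434.5734024592492), np.float64(240.808707012975))
```

View pics/s9z.png

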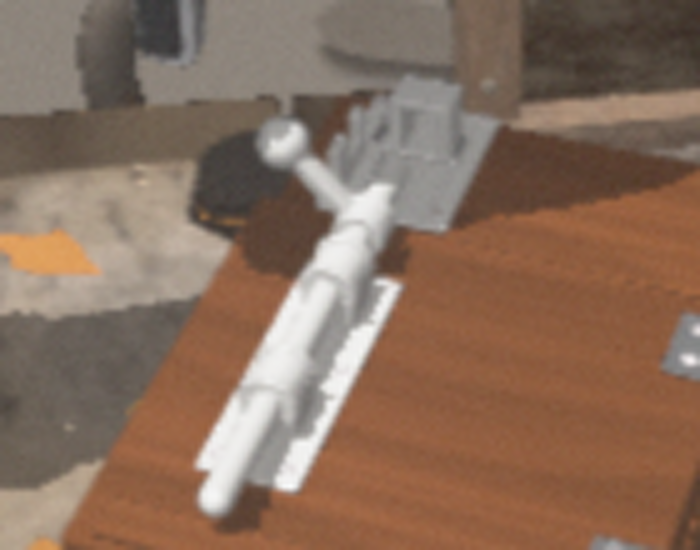

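View pics/top9.png

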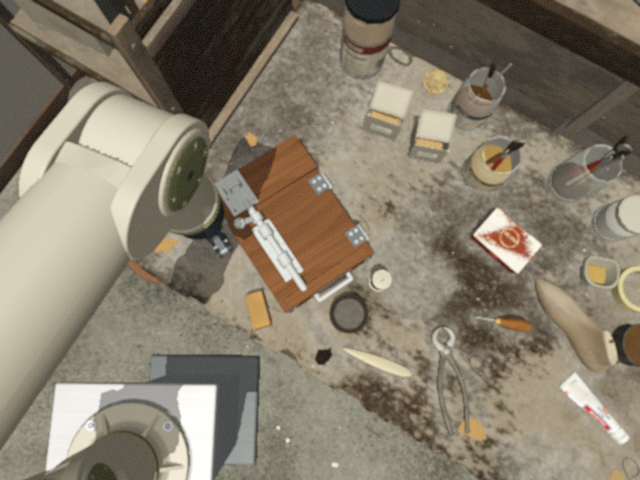

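```bash
python3 -m pendant '[[0,0,-30,0,0,0],[0,0,-51,0,0,0],[3,-4,-51,0,0,0],[6,-8.5,-51,0,0,0],[8,-11.5,-51,0,0,0],[10,-14.4,-51,0,0,0]]'; python3 -m pendant '[[2,-2.9,0,0,0,0],[4,-5.8,0,0,0,0],[6,-8.6,0,0,0,0],[8.3,-11.8,0,0,0,0],[8.3,-11.8,0,0,0,0]]'
```

```text
time_s: 11.2
ee_pos: [0.4326, -0.2001, 0.1493]
eef_rot: [[0.819, 0.001, -0.573], [0.573, -0.001, 0.819], [0.001, -1.0, -0.001]]
wrist_force: [-0.1, 1.6, 0.0]
finger_gap: 0.0003
time_s: 11.7
ee_pos: [0.4405, -0.211, 0.1487]
eef_rot: [[0.819, 0.0, -0.574], [0.574, 0.0, 0.819], [0.001, -1.0, 0.0]]
wrist_force: [-0.0, 0.5, 0.2]
finger_gap: 0.0001
```

```bash
python3 -m pendant '[[-6,8.5,0,0,0,0],[-12,17,10,0,0,0],[-20,28,40,0,0,0],[-30,43,60,0,0,0],[-30,43,60,0,0,0]]';python3 - <<'E'
from workcell import robot, imaging
from h import *
for n in ("wrist","scene"):
    d=imaging.snapshot(n); cv2.imwrite(f"pics/{n}10.png",d["img"][:,:,::-1]); np.savez(f"pics/{n}10.npz",**d)
a=cv2.imread("pics/scene10.png")[150:260,220:360]; cv2.imwrite("pics/s10z.png",cv2.resize(a,None,fx=5,fy=5,interpolation=cv2.INTER_CUBIC))
E
```

```text
time_s: 12.2
ee_pos: [0.4105, -0.1669, 0.2107]
eef_rot: [[0.818, 0.005, -0.575], [0.575, 0.001, 0.818], [0.004, -1.0, -0.002]]
wrist_force: [-0.1, -0.0, -1.0]
finger_gap: -0.0001
```

View pics/wrist10.png

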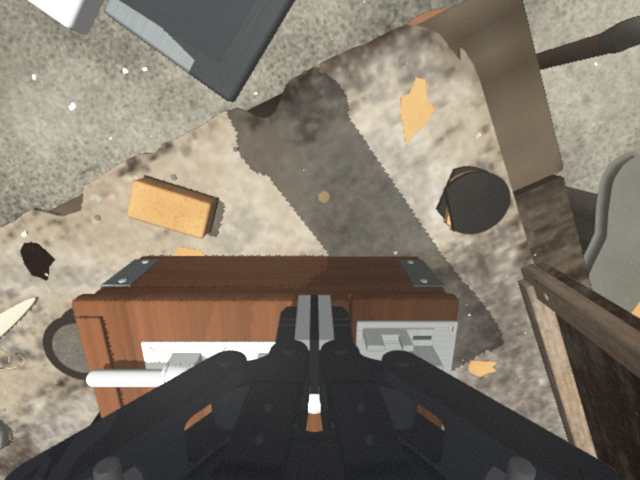

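View pics/s10z.png

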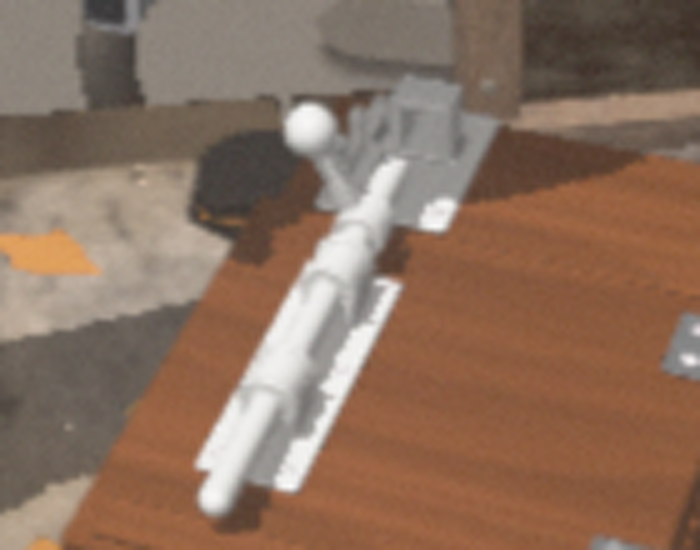

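```bash
python3 - <<'E'
from h import *
d=load("pics/scene10.npz")
u,v=310/5+220,128/5+150; print(u,v); 
for b in [(276,169,289,182)]: print(sphere(d,b,.13,.21))
print(ray(d,(u,v),.177)@ex, ray(d,(u,v),.177)@ey)
u,v=400/5+220,168/5+150
C=cloud(d)
for p in [(212,500),(400,165),(360,205),(380,190)]:
  r=ray(d,(p[0]/5+220,p[1]/5+150),.137); print(p,r@ex,r@ey, C[int(p[1]/5+150),int(p[0]/5+220)])
E
```

```text
282.0 175.6
(array([ 0.45293574, -0.22633764,  0.17522357]), 102, np.float64(0.000757705003932907), np.float64(444.77655084277086), np.float64(241.9779466531565))
0.4459546205327378 0.24090635034170496
(212, 500) 0.46525666530216003 0.08309650622522292 [ 0.33242981 -0.33594565  0.13964552]
(400, 165) 0.46814971976271547 0.27830527577246794 [ 0.49629992 -0.22445158  0.13673842]
(360, 205) 0.46136228384342987 0.2501998483438695 [ 0.46376674 -0.24294272  0.14454715]
(380, 190) 0.4657160866544169 0.2612101444869365 [ 0.47754739 -0.23690544  0.14129039]
```

```bash
python3 -m pendant '[[-15.6,-10.9,5,0,0,0],[7,-43,5,0,0,0],[29.2,-75.1,5,0,0,0],[29.2,-75.1,-15,0,0,0],[29.2,-75.1,-35,0,0,0],[29.2,-75.1,-51,0,0,0],[29.2,-75.1,-51,0,0,0]]'
```

```text
time_s: 13.0
ee_pos: [0.4371, -0.2432, 0.1543]
eef_rot: [[0.82, -0.006, -0.573], [0.573, 0.0, 0.82], [-0.005, -1.0, 0.004]]
wrist_force: [-0.8, -1.3, -0.6]
finger_gap: 0.0
```

```bash
python3 -m pendant '[[0,0,0,0,0,0],[2.5,1.7,0,0,0,0],[5,3.4,0,0,0,0],[7.5,5.2,0,0,0,0],[10,6.9,0,0,0,0],[12.5,8.6,0,0,0,0],[14.8,10.3,0,0,0,0],[14.8,10.3,0,0,0,0]]'; python3 - <<'E'
from workcell import robot, imaging
from h import *
t=robot.read_state()["ee_pos"]; print(t@ex,t@ey)
for n in ("wrist","scene"):
    d=imaging.snapshot(n); cv2.imwrite(f"pics/{n}11.png",d["img"][:,:,::-1]); np.savez(f"pics/{n}11.npz",**d)
a=cv2.imread("pics/scene11.png")[150:260,220:360]; cv2.imwrite("pics/s11z.png",cv2.resize(a,None,fx=5,fy=5,interpolation=cv2.INTER_CUBIC))
E
```

```text
time_s: 13.8
ee_pos: [0.4547, -0.2325, 0.1575]
eef_rot: [[0.819, 0.0, -0.574], [0.574, -0.0, 0.819], [0.0, -1.0, -0.0]]
wrist_force: [0.3, -0.2, -0.0]
finger_gap: 0.0002
0.4507827112156562 0.23988823212348057
```

View pics/wrist11.png

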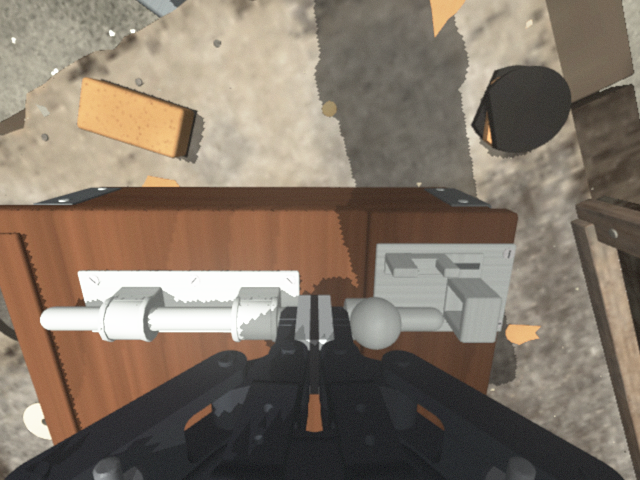

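View pics/s11z.png

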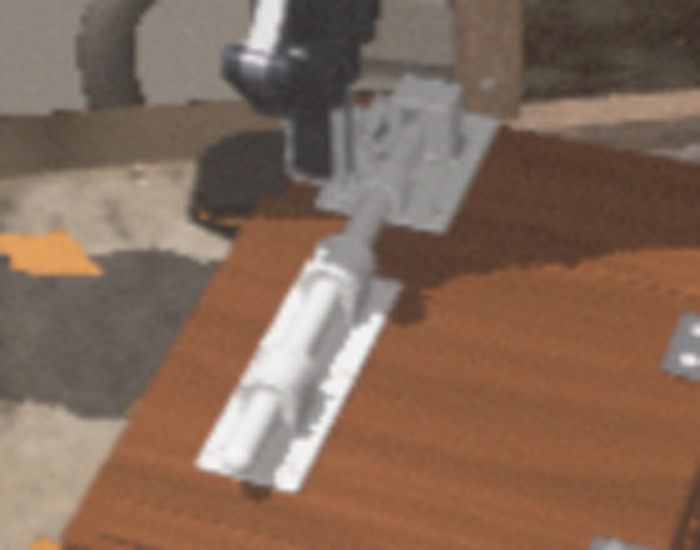

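```bash
python3 - <<'E'
from h import *
d=load("pics/wrist11.npz"); print(sphere(d,(352,298,401,348),.13,.21))
C=cloud(d)
for nm,p,z in [("nose",(443,319),.137),("strap face",(456,285),.139),("fingertip R",(332,296),.157),("hubL",(335,318),.137)]:
  r=ray(d,p,z); print(nm,r@ex*1000,r@ey*1000,C[p[1],p[0]-3,2])
E
```

```text
(array([ 0.47052952, -0.21522501,  0.17430231]), 2120, np.float64(0.0002910147428660881), np.float64(445.72871336053885), np.float64(262.76556690405835))
nose 465.4420788359313 304.22768579837305 0.139396099787986
strap face 445.81148577738713 307.62162771648764 0.12242310370986101
fingertip R 442.8832011561238 247.01223800685867 0.16276971364726336
hubL 465.0071773638659 249.85552342637894 0.17265493955144628
```

```bash
python3 -m pendant '[[4,-6,1,0,0,0],[8,-12,1,0,0,0],[12.7,-18.2,1,0,0,0],[16.8,-15.3,0,0,0,0],[16.8,-15.3,-6,0,0,0],[16.8,-15.3,-11,0,0,0],[16.8,-15.3,-11,0,0,0],[16.8,-15.3,-11,0,0,0]]'; python3 - <<'E'
from workcell import robot, imaging
from h import *
t=robot.read_state()["ee_pos"]; print(t@ex,t@ey)
d=imaging.snapshot("wrist"); cv2.imwrite("pics/w12.png",d["img"][:,:,::-1]); np.savez("pics/w12.npz",**d)
E
```

```text
time_s: 14.7
ee_pos: [0.4705, -0.248, 0.1461]
eef_rot: [[0.819, -0.001, -0.574], [0.574, 0.0, 0.819], [-0.0, -1.0, 0.001]]
wrist_force: [-0.4, 0.7, -0.1]
finger_gap: 0.0001
0.47261653008910054 0.24399284550425196
```

View pics/w12.png

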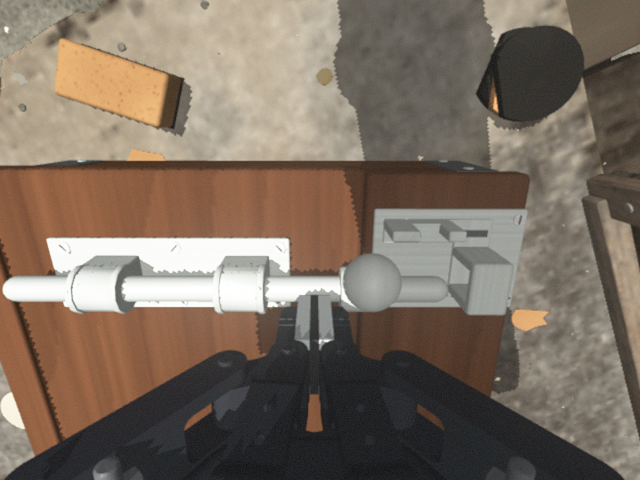

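```bash
python3 -m pendant '[[-1.1,1.6,0,0,0,0],[-1.1,1.6,-2,0,0,0],[-1.1,1.6,-4,0,0,0],[-1.1,1.6,-4,0,0,0]]'; python3 -m pendant '[[0,0,-2,0,0,0],[0,0,-2,0,0,0]]'; python3 -m pendant '[[0,0,-2,0,0,0],[0,0,-2,0,0,0]]'
```

```text
time_s: 15.15
ee_pos: [0.4696, -0.2464, 0.1421]
eef_rot: [[0.819, -0.0, -0.574], [0.574, 0.0, 0.819], [-0.0, -1.0, 0.0]]
wrist_force: [0.1, 0.2, -0.0]
finger_gap: -0.0001
time_s: 15.35
ee_pos: [0.4697, -0.2466, 0.1402]
eef_rot: [[0.819, -0.0, -0.574], [0.574, -0.0, 0.819], [-0.0, -1.0, 0.0]]
wrist_force: [0.3, 0.1, 0.7]
finger_gap: -0.0001
time_s: 15.55
ee_pos: [0.4697, -0.2464, 0.1383]
eef_rot: [[0.819, -0.0, -0.574], [0.574, 0.0, 0.819], [-0.0, -1.0, 0.001]]
wrist_force: [-1.7, 1.9, 3.6]
finger_gap: -0.0002
```

```bash
python3 -m pendant '[[0,0,-2,0,0,0],[0,0,-2,0,0,0]]'; python3 -m pendant '[[0,0,-2,0,0,0],[0,0,-2,0,0,0]]'
```

```text
time_s: 15.75
ee_pos: [0.4696, -0.2461, 0.1364]
eef_rot: [[0.819, -0.001, -0.574], [0.574, 0.001, 0.819], [0.0, -1.0, 0.001]]
wrist_force: [-2.3, 4.2, 6.7]
finger_gap: 0.0003
time_s: 15.95
ee_pos: [0.4695, -0.2459, 0.1345]
eef_rot: [[0.819, -0.001, -0.574], [0.574, 0.001, 0.819], [0.0, -1.0, 0.002]]
wrist_force: [-3.9, 5.4, 9.0]
finger_gap: -0.0
```

```bash
python3 -m pendant '[[-0.6,0.8,-1,0,0,0],[-0.9,1.2,-2,0,0,0],[-0.9,1.2,-2,0,0,0]]'; python3 -m pendant '[[0,0,-1,0,0,0],[0,0,-1,0,0,0]]'
```

```text
time_s: 16.25
ee_pos: [0.4694, -0.2456, 0.1337]
eef_rot: [[0.819, 0.002, -0.574], [0.574, 0.0, 0.819], [0.002, -1.0, -0.001]]
wrist_force: [-3.8, 3.3, 13.8]
finger_gap: 0.0002
time_s: 16.45
ee_pos: [0.4699, -0.2454, 0.1335]
eef_rot: [[0.819, 0.003, -0.574], [0.574, 0.001, 0.819], [0.003, -1.0, -0.001]]
wrist_force: [-4.7, 5.9, 21.8]
finger_gap: -0.0002
```

```bash
python3 -m pendant '[[0,0,0.7,0,0,0],[1.6,1.1,0.7,0,0,0],[3.3,2.3,0.7,0,0,0],[4.9,3.4,0.7,0,0,0],[4.9,3.4,0.7,0,0,0]]'; python3 - <<'E'
from workcell import robot, imaging
from h import *
s=robot.read_state();t=s["ee_pos"]; print(t@ex,t@ey,s["wrist_force"]@ex,s["wrist_force"]@ey)
d=imaging.snapshot("wrist"); cv2.imwrite("pics/w13.png",d["img"][:,:,::-1]); np.savez("pics/w13.npz",**d)
E
```

```text
time_s: 16.95
ee_pos: [0.4748, -0.2419, 0.1337]
eef_rot: [[0.819, 0.002, -0.574], [0.574, 0.0, 0.819], [0.002, -1.0, -0.001]]
wrist_force: [-4.2, 4.3, 17.1]
finger_gap: -0.0002
0.47005688563820935 0.25096161725645116 -5.898571162700918 -1.0214616337694045
```

View pics/w13.png

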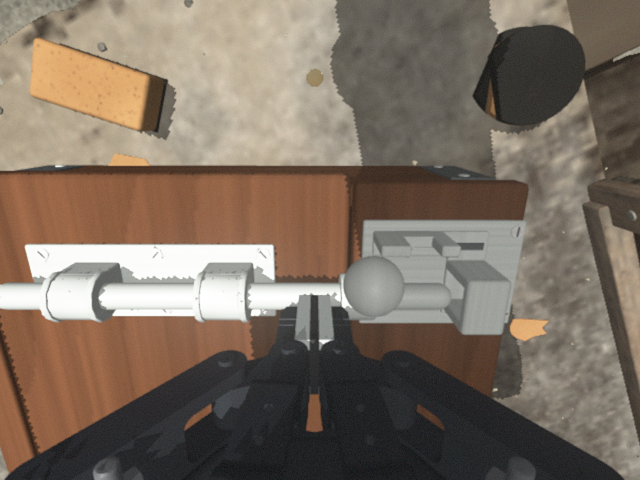

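```bash
python3 - <<'E'
from h import *
d=load("pics/w13.npz"); print(sphere(d,(347,262,402,312),.13,.21))
C=cloud(d)
for nm,p,z in [("nose",(452,296),.128),("strap top face L",(457,303),.136),("strap low",(447,262),.139),("hubL",(340,295),.128)]:
  r=ray(d,p,z); print(nm,r@ex*1000,r@ey*1000,[int(C[p[1],p[0]+k,2]*1000) for k in (-6,-3,0,3,6)])
E
```

```text
(array([ 0.47403921, -0.20850318,  0.1661138 ]), 2601, np.float64(0.00030257971901380583), np.float64(442.22385278768127), np.float64(269.4899120564307))
nose 464.6979485989374 312.1548926098507 [132, 131, 115, 115, 114]
strap top face L 464.0231780623381 311.30871493362656 [119, 118, 118, 118, 137]
strap low 444.15539706411107 303.705016115049 [112, 112, 116, 116, 118]
hubL 464.2667742765679 261.96120663795585 [133, 131, 135, 137, 169]
```

```bash
python3 -m pendant '[[0.8,0.6,0,0,0,0],[1.6,1.1,0,0,0,0],[2.5,1.7,0,0,0,0],[3.3,2.3,0,0,0,0],[4.1,2.9,0,0,0,0],[4.1,2.9,0,0,0,0]]'
```

```text
time_s: 17.6
ee_pos: [0.4787, -0.2392, 0.1337]
eef_rot: [[0.819, 0.002, -0.574], [0.574, 0.0, 0.819], [0.002, -1.0, -0.001]]
wrist_force: [-4.4, 4.2, 16.2]
finger_gap: 0.0001
```

```bash
python3 -m pendant '[[1.2,0.9,0,0,0,0],[2.5,1.7,0,0,0,0],[3.7,2.6,0,0,0,0],[4.9,3.4,0,0,0,0],[6.2,4.3,0,0,0,0],[6.6,4.6,0,0,0,0],[6.6,4.6,0,0,0,0]]';python3 - <<'E'
from workcell import robot, imaging
from h import *
s=robot.read_state();t=s["ee_pos"]; print(t@ex,t@ey,s["wrist_force"]@ex,s["wrist_force"]@ey)
d=imaging.snapshot("wrist"); cv2.imwrite("pics/w14.png",d["img"][:,:,::-1]); np.savez("pics/w14.npz",**d)
print(sphere(d,(347,262,402,312),.13,.21))
E
```

```text
time_s: 18.3
ee_pos: [0.4854, -0.2345, 0.1337]
eef_rot: [[0.819, 0.002, -0.574], [0.574, 0.0, 0.819], [0.002, -1.0, -0.001]]
wrist_force: [-4.0, 3.3, 16.0]
finger_gap: 0.0002
0.4700283754373193 0.2638868755542529 -4.999685233736359 -1.3727188053810184
(array([ 0.48459571, -0.20113469,  0.16615116]), 2609, np.float64(0.00029760426280323916), np.float64(442.22042811672344), np.float64(282.3637018245263))
```

View pics/w14.png

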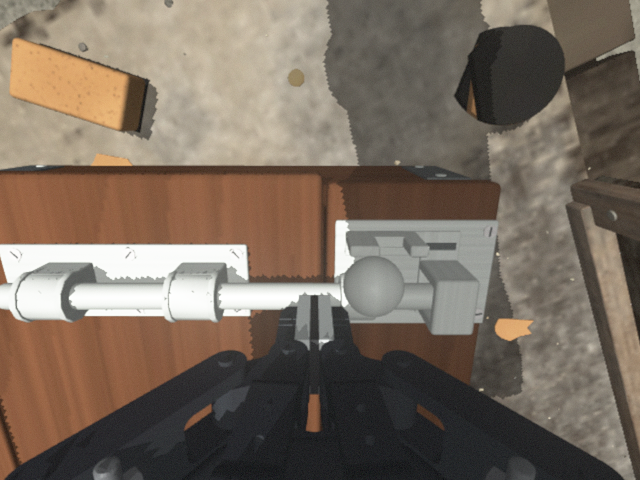

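```bash
cat >> h.py <<'E'
def lug(d,zt=.136,a0=270,a1=320,c=(435,446)):
    C=cloud(d); A=C@ey*1000; X=C@ex*1000; Z=C[...,2]
    m=(Z>.130)&(Z<.1405)&(X>c[0])&(X<c[1])&(A>a0)&(A<a1)
    return A[m],X[m],m
E
python3 - <<'E'
from h import *
for f in ("w1","w12","w13","w14"):
    d=load(f"pics/{f}.npz"); A,X,m=lug(d); h,e=np.histogram(A,np.arange(270,320,1)); print(f,X.min() if len(X) else 0,X.max() if len(X) else 0,h.tolist())
E
```

```text
w1 438.3595351067008 443.4457750539668 [0, 0, 0, 0, 0, 0, 0, 6, 7, 7, 7, 7, 7, 7, 6, 6, 7, 6, 9, 4, 0, 0, 0, 0, 0, 0, 0, 0, 0, 0, 0, 3, 7, 7, 6, 6, 9, 10, 6, 1, 0, 0, 0, 0, 0, 0, 0, 0, 0]
w12 438.0835505951543 443.31244059145365 [0, 0, 0, 0, 0, 0, 0, 41, 31, 33, 28, 29, 28, 31, 30, 31, 34, 27, 32, 9, 1, 0, 0, 0, 0, 0, 0, 0, 0, 0, 0, 10, 59, 29, 33, 27, 35, 28, 24, 19, 0, 0, 0, 0, 0, 0, 0, 0, 0]
w13 438.05251514396144 443.53862192416864 [0, 0, 0, 0, 0, 0, 0, 38, 38, 39, 33, 36, 39, 34, 36, 36, 33, 41, 31, 18, 0, 0, 0, 0, 0, 0, 0, 0, 0, 0, 0, 7, 68, 40, 32, 39, 34, 37, 34, 18, 1, 0, 0, 0, 0, 0, 0, 0, 0]
w14 437.8968467213353 443.4401467537375 [0, 0, 0, 0, 0, 0, 0, 29, 35, 41, 32, 39, 34, 38, 34, 38, 33, 33, 37, 22, 0, 0, 0, 0, 0, 0, 0, 0, 0, 0, 0, 2, 59, 39, 36, 39, 34, 37, 33, 21, 2, 0, 0, 0, 0, 0, 0, 0, 0]
```

```bash
python3 -m pendant '[[1.2,0.9,0,0,0,0],[2.5,1.7,0,0,0,0],[3.7,2.6,0,0,0,0],[4.9,3.4,0,0,0,0],[6.2,4.3,0,0,0,0],[7.4,5.2,0,0,0,0],[8.6,6.0,0,0,0,0],[9.4,6.6,0,0,0,0],[9.4,6.6,0,0,0,0]]';python3 - <<'E'
from workcell import robot, imaging
from h import *
s=robot.read_state();t=s["ee_pos"]; print(t@ex,t@ey,s["wrist_force"]@ex,s["wrist_force"]@ey)
d=imaging.snapshot("wrist"); cv2.imwrite("pics/w15.png",d["img"][:,:,::-1]); np.savez("pics/w15.npz",**d)
print(sphere(d,(347,262,402,312),.13,.21))
E
```

```text
time_s: 19.25
ee_pos: [0.4948, -0.2279, 0.1337]
eef_rot: [[0.819, 0.002, -0.574], [0.574, 0.0, 0.819], [0.002, -1.0, -0.001]]
wrist_force: [-3.3, 2.8, 15.2]
finger_gap: -0.0002
0.47003087444528624 0.27539337878660125 -4.154545471812116 -1.0742526664019554
(array([ 0.49401724, -0.19451725,  0.16610836]), 2621, np.float64(0.00029115267203251756), np.float64(442.1836125008587), np.float64(293.87692125726693))
```

```bash
python3 -m pendant '[[0.7,0.5,0,0,0,0],[1.4,1.0,0,0,0,0],[1.4,1.0,0,0,0,0],[1.4,1.0,3,0,0,0],[1.4,1.0,10,0,0,0],[-2,-1.5,30,0,0,0],[-6,-4.5,60,0,0,0],[-25,18,80,0,0,0],[-47,49,80,0,0,0],[-47,49,80,0,0,0]]';python3 - <<'E'
from workcell import robot, imaging
from h import *
s=robot.read_state();t=s["ee_pos"]; print(t@ex,t@ey,s["wrist_force"])
d=imaging.snapshot("wrist"); cv2.imwrite("pics/w16.png",d["img"][:,:,::-1]); np.savez("pics/w16.npz",**d)
d=imaging.snapshot("scene"); cv2.imwrite("pics/s16.png",d["img"][:,:,::-1]); np.savez("pics/s16.npz",**d)
E
```

```text
time_s: 20.3
ee_pos: [0.4453, -0.1758, 0.2123]
eef_rot: [[0.817, 0.0, -0.576], [0.576, 0.003, 0.817], [0.002, -1.0, 0.003]]
wrist_force: [-0.2, 0.3, -0.5]
finger_gap: 0.0001
0.3989315282875851 0.26465034361538453 [-0.18557967  0.3347607  -0.5133896 ]
```

View pics/w16.png

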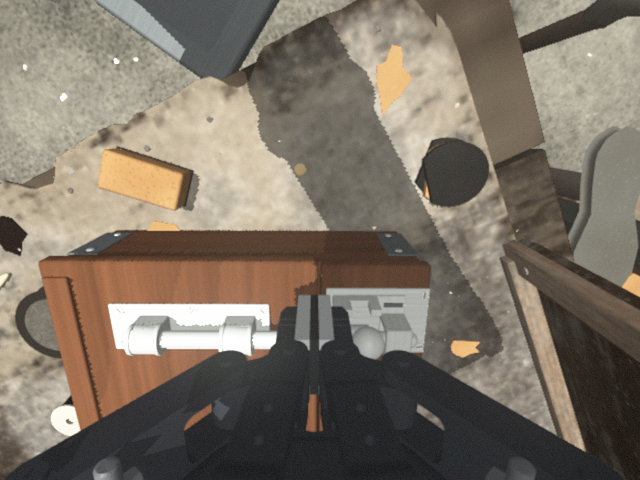

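```bash
python3 - <<'E'
from h import *
d=load("pics/w16.npz"); print(sphere(d,(352,323,385,358),.14,.21)); A,X,m=lug(d); print(np.histogram(A,np.arange(270,320,1))[0].tolist())
C=cloud(d); P=C.reshape(-1,3);A=P@ey*1000;X=P@ex*1000
for (a0,a1,c0,c1) in [(150,170,400,415),(230,250,420,440),(240,255,400,412)]:
  m=(A>a0)&(A<a1)&(X>c0)&(X<c1)&(P[:,2]>.09)&(P[:,2]<.13); print(np.median(P[m,2]),m.sum())
a=cv2.imread("pics/s16.png")[150:260,220:360]; cv2.imwrite("pics/s16z.png",cv2.resize(a,None,fx=5,fy=5,interpolation=cv2.INTER_CUBIC))
E
```

```text
(array([ 0.4957166 , -0.19449388,  0.16834189]), 749, np.float64(0.0003035725925276938), np.float64(443.13672532515636), np.float64(295.2840256949962))
[0, 0, 0, 0, 0, 0, 0, 0, 1, 1, 2, 1, 2, 1, 3, 7, 6, 16, 14, 8, 0, 0, 0, 0, 0, 0, 0, 0, 0, 0, 0, 1, 22, 14, 19, 12, 19, 14, 16, 9, 0, 0, 0, 0, 0, 0, 0, 0, 0]
0.10801058089598262 209
0.11180987048188432 696
nan 0
  return _methods._mean(a, axis=axis, dtype=dtype,
  ret = ret.dtype.type(ret / rcount)
```

View pics/s16z.png

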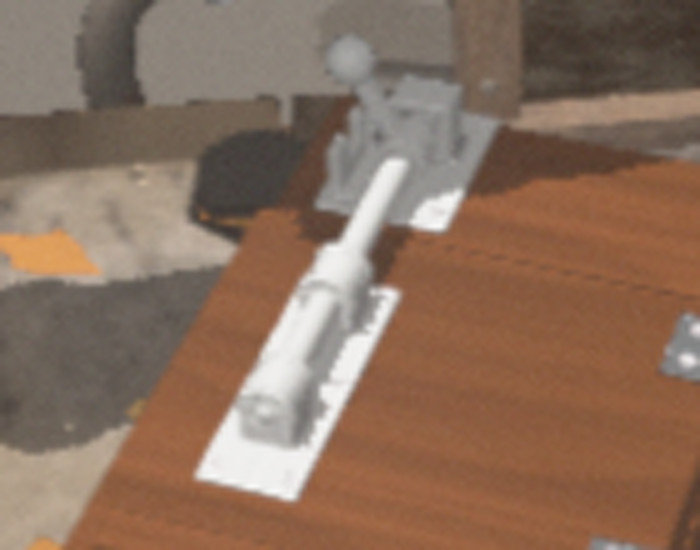

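```bash
python3 -m pendant '[[25,-9,0,0,0,0],[50.3,-18.7,0,0,0,0],[50.3,-18.7,-10,0,0,0],[50.3,-18.7,-25,0,0,0],[50.3,-18.7,-32,0,0,0],[50.3,-18.7,-32,0,0,0],[50.3,-18.7,-32,0,0,0]]';python3 - <<'E'
from workcell import robot, imaging
from h import *
s=robot.read_state();t=s["ee_pos"]; print(t@ex,t@ey,s["wrist_force"])
E
```

```text
time_s: 21.1
ee_pos: [0.497, -0.1981, 0.1803]
eef_rot: [[0.819, -0.0, -0.573], [0.573, -0.0, 0.819], [-0.0, -1.0, -0.0]]
wrist_force: [-0.4, -0.4, 0.7]
finger_gap: -0.0001
0.4467863551064567 0.29428550087647826 [-0.3800954  -0.38608383  0.65574981]
```

```bash
python3 -m pendant '[[-2,3,-2,0,0,0],[-4,6,-5,0,0,0],[-6,8.7,-8.5,0,0,0],[-7.9,11.3,-12,0,0,0],[-7.9,11.3,-12,0,0,0]]'; python3 -m pendant '[[-1.2,1.7,-3,0,0,0],[-2.3,3.3,-6,0,0,0],[-2.3,3.3,-6,0,0,0]]'
```

```text
time_s: 21.6
ee_pos: [0.4887, -0.1842, 0.1684]
eef_rot: [[0.818, -0.001, -0.575], [0.575, 0.003, 0.818], [0.001, -1.0, 0.003]]
wrist_force: [-4.9, 6.1, 10.1]
finger_gap: 0.0001
time_s: 21.9
ee_pos: [0.4868, -0.1818, 0.1621]
eef_rot: [[0.818, 0.0, -0.575], [0.575, 0.001, 0.818], [0.001, -1.0, 0.001]]
wrist_force: [0.1, 0.9, 1.2]
finger_gap: -0.0003
```

```bash
python3 -m pendant '[[-0.5,0.7,-2,0,0,0],[-1,1.4,-4,0,0,0],[-1,1.4,-4,0,0,0]]'; python3 -m pendant '[[-0.5,0.7,-2,0,0,0],[-1,1.4,-4,0,0,0],[-1,1.4,-4,0,0,0]]'
```

```text
time_s: 22.2
ee_pos: [0.4858, -0.1815, 0.1578]
eef_rot: [[0.819, -0.0, -0.574], [0.574, -0.0, 0.819], [-0.0, -1.0, 0.0]]
wrist_force: [0.2, 0.7, 1.2]
finger_gap: 0.0003
time_s: 22.5
ee_pos: [0.4847, -0.1803, 0.1537]
eef_rot: [[0.819, -0.001, -0.574], [0.574, -0.0, 0.819], [-0.001, -1.0, 0.0]]
wrist_force: [0.5, 0.1, -0.8]
finger_gap: -0.0001
```

```bash
python3 - <<'E'
from workcell import robot, imaging
from h import *
s=robot.read_state();t=s["ee_pos"]; print(t@ex,t@ey,s["wrist_force"])
for n in ("wrist","scene"):
    d=imaging.snapshot(n); cv2.imwrite(f"pics/{n}17.png",d["img"][:,:,::-1]); np.savez(f"pics/{n}17.npz",**d)
a=cv2.imread("pics/scene17.png")[130:240,220:360]; cv2.imwrite("pics/s17z.png",cv2.resize(a,None,fx=5,fy=5,interpolation=cv2.INTER_CUBIC))
E
```

```text
0.4251562316255162 0.29438847033862336 [ 0.54130782  0.13136054 -0.80183461]
```

View pics/wrist17.png

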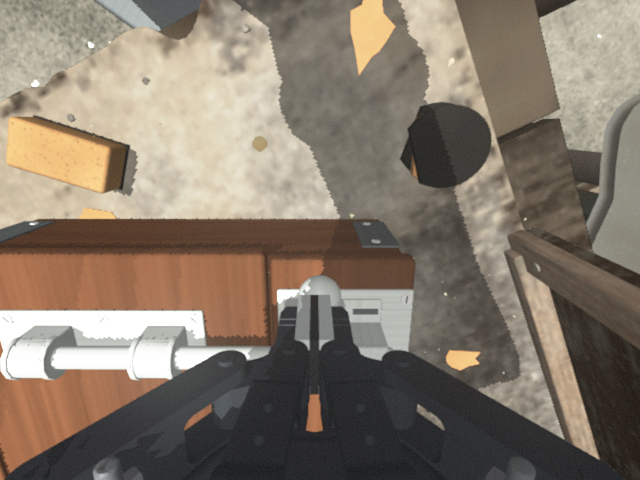

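View pics/s17z.png

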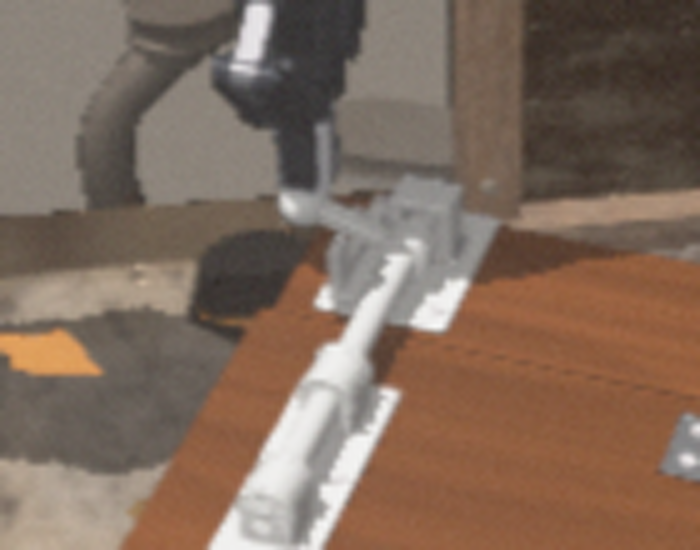

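```bash
python3 - <<'E'
from h import *
print(sphere(load("pics/wrist17.npz"),(298,272,342,296),.12,.16))
E
python3 -m pendant '[[-0.3,0.4,-2,0,0,0],[-0.5,0.7,-4,0,0,0],[-0.5,0.7,-4,0,0,0]]'; python3 -m pendant '[[0,0,-2,0,0,0],[0,0,-4,0,0,0],[0,0,-4,0,0,0]]'
```

```text
(array([ 0.4846134 , -0.17736929,  0.14333702]), 661, np.float64(0.00026535715791673256), np.float64(422.7393108722016), np.float64(295.975483330016))
time_s: 22.9
ee_pos: [0.4842, -0.1794, 0.1497]
eef_rot: [[0.819, -0.001, -0.574], [0.574, 0.0, 0.819], [-0.0, -1.0, 0.0]]
wrist_force: [-0.7, -0.8, 0.5]
finger_gap: -0.0001
time_s: 23.2
ee_pos: [0.4843, -0.1794, 0.1458]
eef_rot: [[0.819, -0.0, -0.574], [0.574, -0.0, 0.819], [-0.0, -1.0, 0.0]]
wrist_force: [-0.1, 0.2, 0.6]
finger_gap: -0.0001
```

Ball at 143 mm is below the ride height of about 151 mm, so the bar has entered the notch. I'll keep pressing it down gently.

```bash
python3 -m pendant '[[0,0,-1.5,0,0,0],[0,0,-3,0,0,0],[0,0,-3,0,0,0]]'; python3 -m pendant '[[0,0,-1,0,0,0],[0,0,-2,0,0,0],[0,0,-2,0,0,0]]';  python3 -m pendant '[[0,0,-1,0,0,0],[0,0,-1,0,0,0]]'
```

```text
time_s: 23.5
ee_pos: [0.4844, -0.1795, 0.1429]
eef_rot: [[0.819, -0.0, -0.574], [0.574, -0.0, 0.819], [-0.0, -1.0, 0.0]]
wrist_force: [-0.2, 0.0, 0.8]
finger_gap: -0.0002
time_s: 23.8
ee_pos: [0.4844, -0.1795, 0.141]
eef_rot: [[0.819, -0.0, -0.574], [0.574, -0.0, 0.819], [-0.0, -1.0, 0.0]]
wrist_force: [-0.2, -0.1, 0.5]
finger_gap: -0.0003
time_s: 24.0
ee_pos: [0.4844, -0.1795, 0.14]
eef_rot: [[0.819, -0.0, -0.574], [0.574, -0.0, 0.819], [-0.0, -1.0, 0.0]]
wrist_force: [0.1, 0.5, 0.3]
finger_gap: 0.0002
```

```bash
python3 -m pendant '[[0,0,-1,0,0,0],[0,0,-1,0,0,0]]'; python3 -m pendant '[[0,0,-1,0,0,0],[0,0,-1,0,0,0]]';python3 - <<'E'
from workcell import robot, imaging
from h import *
s=robot.read_state();t=s["ee_pos"]; print(t@ex,t@ey,s["wrist_force"])
d=imaging.snapshot("wrist"); cv2.imwrite("pics/w18.png",d["img"][:,:,::-1]); np.savez("pics/w18.npz",**d)
E
```

```text
time_s: 24.2
ee_pos: [0.4844, -0.1795, 0.139]
eef_rot: [[0.819, -0.0, -0.574], [0.574, -0.0, 0.819], [-0.0, -1.0, 0.0]]
wrist_force: [-0.7, 0.1, 1.4]
finger_gap: -0.0005
time_s: 24.4
ee_pos: [0.4844, -0.1795, 0.138]
eef_rot: [[0.819, -0.0, -0.574], [0.574, 0.0, 0.819], [-0.0, -1.0, 0.0]]
wrist_force: [0.8, 0.1, 1.1]
finger_gap: -0.0
0.4243564423531222 0.29456695203158634 [0.78124089 0.05479334 1.10328612]
```

View pics/w18.png

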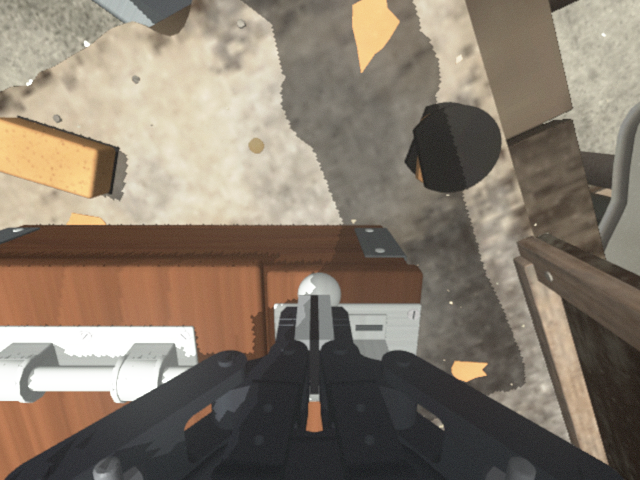

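```bash
python3 - <<'E'
from h import *
print(sphere(load("pics/w18.npz"),(298,271,342,296),.11,.15))
E
python3 -m pendant '[[0,0,-1,0,0,0],[0,0,-1,0,0,0]]'; python3 -m pendant '[[0,0,-1,0,0,0],[0,0,-1,0,0,0]]'
```

```text
(array([ 0.48342075, -0.17561801,  0.12767383]), 774, np.float64(0.000289590223953853), np.float64(420.62062683827173), np.float64(295.9993187745295))
time_s: 24.65
ee_pos: [0.4844, -0.1795, 0.137]
eef_rot: [[0.819, -0.0, -0.574], [0.574, 0.0, 0.819], [-0.0, -1.0, 0.0]]
wrist_force: [0.4, 1.3, 0.5]
finger_gap: -0.0001
time_s: 24.85
ee_pos: [0.4844, -0.1795, 0.1361]
eef_rot: [[0.819, -0.0, -0.574], [0.574, 0.0, 0.819], [-0.0, -1.0, 0.0]]
wrist_force: [-1.2, 0.7, 3.2]
finger_gap: 0.0001
```

```bash
python3 -m pendant '[[0,0,-1,0,0,0],[0,0,-1,0,0,0]]'; python3 -m pendant '[[0,0,-0.5,0,0,0],[0,0,-0.5,0,0,0]]'
```

```text
time_s: 25.05
ee_pos: [0.4844, -0.1794, 0.1353]
eef_rot: [[0.819, -0.0, -0.574], [0.574, 0.0, 0.819], [0.0, -1.0, 0.0]]
wrist_force: [-2.4, 2.4, 5.6]
finger_gap: 0.0003
time_s: 25.25
ee_pos: [0.4844, -0.1794, 0.1348]
eef_rot: [[0.819, -0.0, -0.574], [0.574, 0.001, 0.819], [0.0, -1.0, 0.0]]
wrist_force: [-2.4, 0.9, 7.3]
finger_gap: 0.0004
```

Resistance is rising gently, so the handle is seated. I'll lift off, back away and look.

```bash
python3 -m pendant '[[0,0,3,0,0,0],[0,0,15,0,0,0],[0,0,45,0,0,0],[-20,28,80,0,0,0],[-45,65,90,0,0,0],[-60,86,90,0,0,0],[-60,86,90,0,0,0]]';python3 - <<'E'
from workcell import robot, imaging
from h import *
for n in ("wrist","scene","top"):
    d=imaging.snapshot(n); cv2.imwrite(f"pics/{n}19.png",d["img"][:,:,::-1]); np.savez(f"pics/{n}19.npz",**d)
a=cv2.imread("pics/scene19.png")[150:300,220:400]; cv2.imwrite("pics/s19z.png",cv2.resize(a,None,fx=4,fy=4,interpolation=cv2.INTER_CUBIC))
E
```

```text
time_s: 25.95
ee_pos: [0.4235, -0.0907, 0.2255]
eef_rot: [[0.817, 0.001, -0.577], [0.577, 0.003, 0.817], [0.003, -1.0, 0.001]]
wrist_force: [0.8, -0.5, -0.7]
finger_gap: 0.0002
```

View pics/wrist19.png

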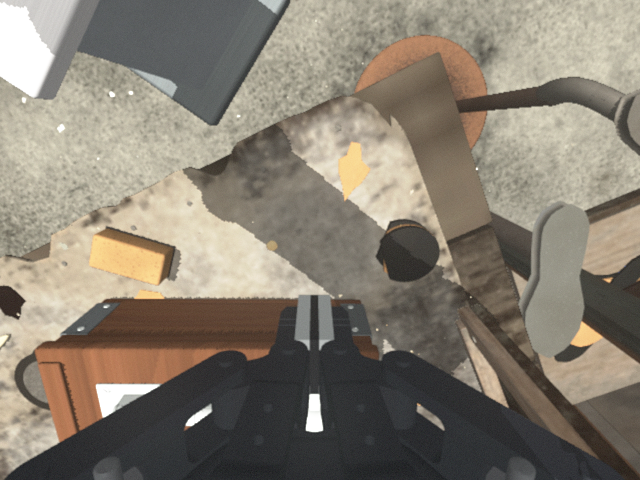

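View pics/s19z.png

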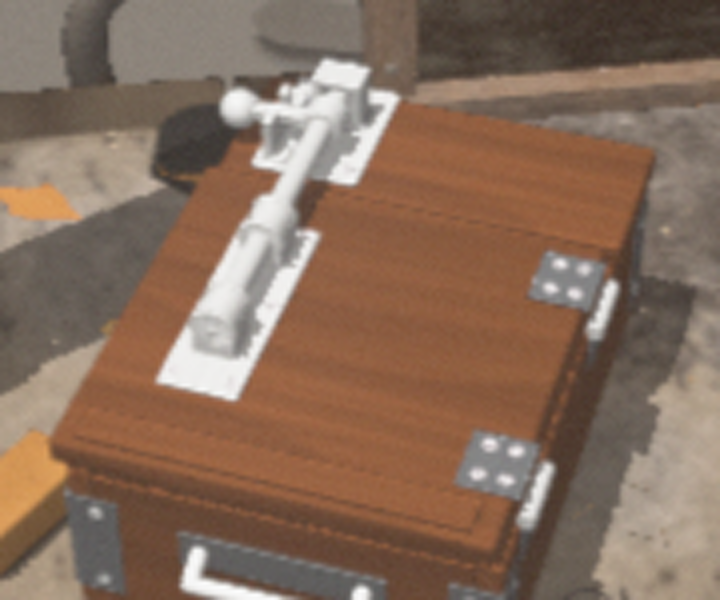

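```bash
python3 -m pendant '[[0,0,45,0,0,0],[0,0,90,0,0,0],[10,-15,110,0,0,0],[20,-30,110,0,0,0],[30,-43,110,0,0,0],[30,-43,110,0,0,0],[30,-43,110,0,0,0]]' -1;python3 - <<'E'
from workcell import robot, imaging
from h import *
d=imaging.snapshot("wrist"); cv2.imwrite("pics/w20.png",d["img"][:,:,::-1]); np.savez("pics/w20.npz",**d)
a=cv2.imread("pics/w20.png")[190:340,230:420]; cv2.imwrite("pics/w20z.png",cv2.resize(a,None,fx=4,fy=4,interpolation=cv2.INTER_CUBIC))
E
```

```text
time_s: 26.8
ee_pos: [0.4543, -0.1373, 0.3342]
eef_rot: [[0.821, -0.002, -0.572], [0.572, -0.002, 0.821], [-0.002, -1.0, -0.0]]
wrist_force: [-0.1, 0.6, -0.1]
finger_gap: 0.0855
```

View pics/w20.png

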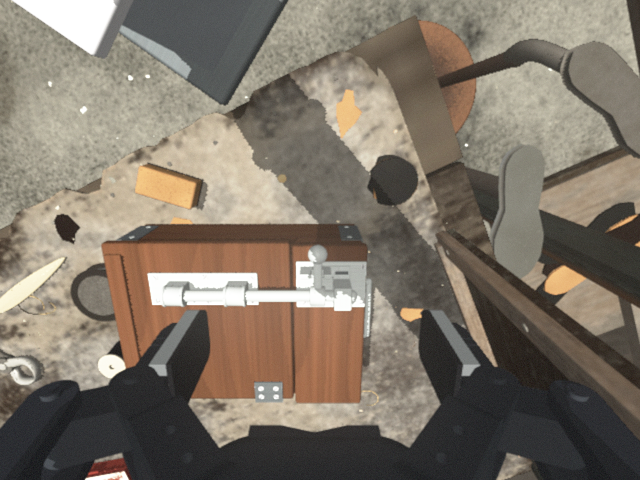

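View pics/w20z.png

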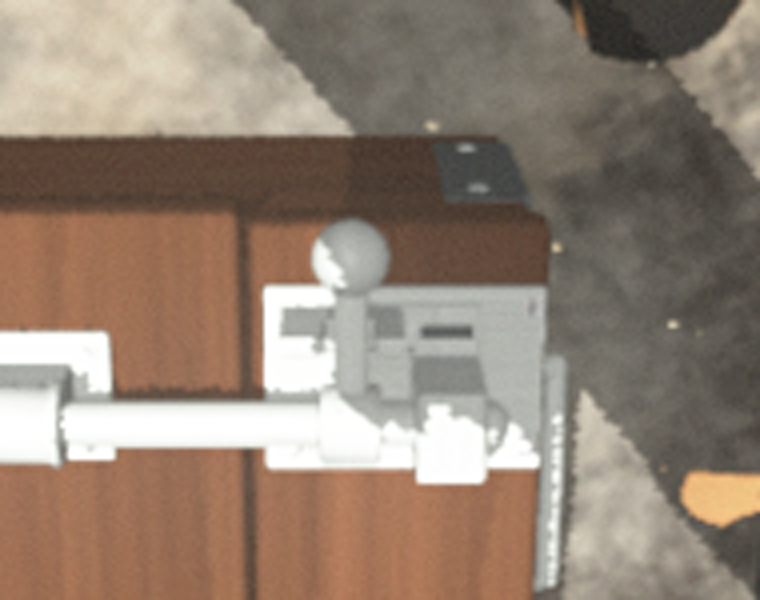

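```bash
python3 - <<'E'
from h import *
d=load("pics/w20.npz"); print(sphere(d,(306,243,329,264),.11,.15))
C=cloud(d).reshape(-1,3);A=C@ey*1000;X=C@ex*1000
# rod top along the lid, lid & board height near front
m=(A>240)&(A<285)&(abs(X-466)<2)&(C[:,2]>.12); print("rod top",np.median(C[m,2]),m.sum())
for a0,a1 in ((220,262),(275,325)):
  for x0,x1 in((418,430),(490,500),(540,560)):
    m=(A>a0)&(A<a1)&(X>x0)&(X<x1)&(C[:,2]>.1)&(C[:,2]<.123); print(a0,x0,np.median(C[m,2]).round(4),m.sum())
o=load("pics/top0.npz"); n=load("pics/top19.npz")
for b in [(235,285,280,335),(325,285,375,335),(368,262,392,295)]:
  u0,v0,u1,v1=b; print(np.abs(o["img"][v0:v1,u0:u1].astype(int)-n["img"][v0:v1,u0:u1]).mean())
E
```

```text
(array([ 0.48342728, -0.17609553,  0.12565203]), 317, np.float64(0.0003748508751436914), np.float64(421.01600478193853), np.float64(295.7314549403417))
rod top 0.1352083125847674 149
220 418 0.1119 417
220 490 0.1112 296
220 540 0.1104 511
275 418 0.1094 337
275 490 0.1096 321
275 540 0.1096 621
9.101333333333333
7.910666666666667
9.446127946127946
```

```bash
python3 - <<'E'
from h import *
o=load("pics/top0.npz"); n=load("pics/top19.npz")
for b in [(230,280,285,340),(320,280,380,340),(362,258,398,300),(400,380,500,460)]:
  u0,v0,u1,v1=b; g=lambda q:cv2.cvtColor(q["img"],cv2.COLOR_RGB2GRAY)[v0:v1,u0:u1].astype(np.float32)
  print(cv2.phaseCorrelate(g(o),g(n)))
from workcell import robot; print(robot.read_state()["wrist_force"])
E
```

```text
((0.027015480229774624, -0.02152379404093452), 0.987713553375668)
((0.07203648483222125, -0.017253999064784864), 0.9907424206203884)
((0.05307440640049066, 0.43813662681138155), 1.011626199292548)
((0.010071749914352779, 0.023334804386337282), 1.0049037766456603)
[ 0.78548357 -0.27405033  0.35633575]
```

```bash
python3 -c "
from workcell import robot
print(robot.read_state()['time_s']); print(robot.sign_off())"
```

```text
26.85
the job is handed in; nothing more can be done
None
```

The chest is bolted shut and the job is handed in after 26.9 s of the 67 s allowed. I raised the handle to about 60°, pressed the lid onto the rim and slid the bolt through the strap. The handle then went down into the notch. The notch position came mainly from the wrist camera's depth readings. The handle dropped in on the first try, so there was no searching along the lug.

**Last checks**
- **Bolt and handle:** the handle stands at 295.7 mm along the bolt and the notch centre is at about 295.6 mm. The ball sits about 3.5 mm below the rod's axis, so the handle is just under level and fully down. The nose is about 25 mm into the strap.
- **Lid:** it stays shut with nothing touching it, but its front edge stands about 2 mm above the board. The rod rests against the top of the strap, where it has 1.6 mm of play.
- **Forces:** the highest reading pressing on the closed lid was about 22 N, for a moment, and then about 16 N while sliding. Turning the handle down took about 10 N, and about 7 N at the end. Readings come only at the end of each move, so short peaks in between are not recorded.
- **Things standing around:** the sanding block and the tin show no shift between the first and last top views. The spool's patch shifted by 0.4 pixel (under 1 mm), probably because the lid's corner is in that patch. The arm did not go near the spool.

**What went wrong:** gripping the ball slipped off twice while raising the handle. I then pushed the handle up with closed fingers. The first push slid up the ball with about 24 N and did not turn it; a second, lower push worked.

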